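Make up two practical-class kits at the laboratory bench

ROBOT

A 6-joint arm with a two-finger parallel gripper is mounted at the origin on the work surface. World frame = base frame: x ahead of the robot, y to its left, z up, the work surface at z = 0. Lengths are in mm, angles in degrees, forces in N, time in s.
With the tool pointing down it reaches from about 300 to 850 mm from the base axis. Payload 4.2 kg.
Tool frame: the origin (TCP) lies midway between the tips of the shut fingers; the grasp point (between the pads) lies 19 mm behind it; z points along the fingers, x is the direction in which the jaws open and shut, and the axes are right-handed (so a half turn about z gives the same grasp; the last joint's range is limited). The gripper opens to 91 mm and grips with 3 to 60 N. Pads are 32 mm wide; open, the fingers measure 118 mm over their backs; the gripper's body (76 mm by 178 mm) begins 60 mm behind the grasp point.
Start: joints at [67.093, 18.312, 89.639, -0, 72.044, -1.146], TCP at [213.176, 534.04, 213.976] pointing down, gripper open.
Joint ranges: [-177.97, 177.97], [-48.28, 115.42], [12.27, 149.76], [-77.06, 257.06], [2.81, 150.46], [-146.56, 146.56]. Speed limits (degrees/s): [147.25, 147.25, 180, 180, 180, 180].

INTERFACE

Orientations are given as [roll, pitch, yaw] about the fixed x, y, z axes, in that order (R = Rz(yaw) Ry(pitch) Rx(roll)).
In Python, from workcell import monitor, vision, job, models gives the robot as it stands.
- The arm moves only by the shell command python3 -m creep 'ROWS' [FORCE]. ROWS is text: rows parted by semicolons, each of 7 numbers parted by spaces: the shift along the world's x, y, z in cm, then the turn, a rotation vector about the world's x, y, z in rad, then the gripper's target within -1 to 1 (shut at 1, half-way at 0, fully open at -1). In form: tx ty tz ax ay az hand; .... A call has 1 to 12 rows; each row shifts and turns the pose as measured when the row begins; what a row does not reach is not made up. A row lasts 1/12 s, in which the tool goes at most 41.7 mm and 7.16 degrees, less where a joint would pass 70% of its speed; a pose out of reach is approached as far as the arm can. A call is refused whole if a number of a shift passes 4.17 or a number of a turn 0.125, either way. A call with a gripper value outside its range is refused whole. The fingers move at their own pace and stop on an object; FORCE is the grip in N (left out, the last holds). Time passes only in rows, so rows that do not move let the fingers close. It gives the time, the measured TCP pose, the force and the opening at its end, in the units of the state.
- monitor.state(): the state, without advancing time (a new reading comes with each control period).
- vision.grab_frame(name): name is "scene" or "side" or "wrist"; returns a dict with "img" (480x640x3 uint8, red, green, blue), "mtx" (3x3 intrinsics, pixels), "view" (4x4, takes a point from world to camera coordinates). Camera axes: x right, y down, z forward; pixel columns grow to the right and rows downward; lengths in mm; the calibration is good to about 2 mm. The wrist camera is an equidistant fisheye: a pixel r from the principal point sees the ray r / f radians off the axis. A picture is of the moment at which its call begins. There is no depth.
- job.job_done(): hands the job in, once; it reports no verdict.
Trained networks look in the newest picture that a camera, given by its name, has taken for a name from the list of things; names that differ only in an ending like _2 or _b are one class to them, and where a whole thing is asked for, a point or a joint stands for the part that bears it (a point fixed in the world has none). Each returns a list of dicts, best first, with "confidence" (0 to 1); they miss things now and then, are a little off and sometimes report something else, mostly with a low value. They report only what shows in the picture. A call takes as long as a camera call. They do not tell look-alikes from the thing itself.
- models.search_frame(camera, query): "rect" ([left, top, right, bottom] in pixels, round what is visible of it).
- models.mark_of(camera, query): "at" ([column, row] in pixels: a listed point, or the origin of a listed thing).
The state is a dict: "time_s": time; "qpos": joint angles; "qvel": joint speeds; "effort": joint torques, N m; "ee_pos": TCP position; "ee_rot": TCP orientation; "force": force on the tool from outside, world axes, zero at the start; "torque": the same for the moment, N m; "gripper_width": finger opening in mm.
Only numpy, scipy, OpenCV 4.12 (cv2) and the standard library are available. Lean on these libraries where they do the work, as an engineer would, in place of code of your own. Each camera call takes 0.05 s, during which the arm holds its last target.

TASK

Make up the two kits for the practical class: the tall jar and the small crucible go into the short tray with two compartments; the squat jar, the large crucible and the steel weight go into the long tray with three. Stand each thing upright on the floor of a compartment of its own (any compartment of its tray), set down gently and not dropped, and leave the wash bottle and the glass beaker where they stand.

Things in the scene. Friction and masses are not known exactly. Their poses are not given: they have to be found in the camera images.
- tall_jar: Closed amber glass jar with a black screw cap, the taller and slimmer of two: 95 mm high, round body 42 mm across and straight up to 75 mm; the cap (33 mm across) covers the top 14 mm. About 0.12 kg. Origin: centre of its underside; z is its axis, up.
- squat_jar: Closed amber glass jar with a black screw cap, the shorter and wider of two: 60 mm high, round body 52 mm across and straight up to 40 mm; the cap (41 mm across) covers the top 14 mm. About 0.11 kg. Origin: centre of its underside; z is its axis, up.
- large_crucible: Open white porcelain crucible (a plain cup without handle), the larger of two: 52 mm high, 52 mm across the rim tapering to 45 mm at the foot, wall 3 mm. About 0.07 kg. Origin: centre of its underside; z is its axis, up.
- small_crucible: Open white porcelain crucible (a plain cup without handle), the smaller of two: 42 mm high, 42 mm across the rim tapering to 36 mm at the foot, wall 3 mm. About 0.045 kg. Origin: centre of its underside; z is its axis, up.
- weight: Solid steel laboratory weight with a knob on top: round body 44 mm across and 32 mm high, above it a neck 16 mm across and a knob 24 mm across from 44 mm to the top at 55 mm. About 0.35 kg. Origin: centre of its underside; z is its axis, up.
- short_tray: Low wooden kit tray with two compartments, 148 mm long and 76 mm wide. Square compartments 68 mm by 68 mm inside, in a row along the tray's y axis, 72 mm from centre to centre; floor 4 mm thick, outer walls and dividers 4 mm thick, their tops 12 mm above the bench. It does not move when touched. Origin: middle of the tray, on the bench; z up. Compartment centres at y = -36 and +36 mm, x = 0.
- long_tray: Low wooden kit tray with three compartments, 220 mm long and 76 mm wide. Square compartments 68 mm by 68 mm inside, in a row along the tray's y axis, 72 mm from centre to centre; floor 4 mm thick, outer walls and dividers 4 mm thick, their tops 12 mm above the bench. It does not move when touched. Origin: middle of the tray, on the bench; z up. Compartment centres at y = -72, 0 and +72 mm, x = 0.
- wash_bottle: Bystander, to be left alone: white plastic wash bottle with a red cap and a bent spout, 66 mm across, 173 mm high; the spout reaches 53 mm from the axis along its x axis. Origin: centre of its underside.
- beaker: Bystander, to be left alone: empty clear glass beaker, 68 mm across, 95 mm high. Origin: centre of its underside.
Mind the look-alikes: they are no part of the job. Leave any yellow look-alike of the tall_jar alone.

How it is judged (in metres and radians):
At the end, for the whole second after the job is handed in: Tall jar and small crucible in the short tray; squat jar, large crucible and weight in the long one: each on the tray's floor (underside 1 to 8 mm up), 0.12 rad of upright, 20 mm of its centre line, 15 mm inside its ends, released, at rest; wash bottle and beaker upright, moved under 30 mm (x of tall_jar in the frame of short_tray between -0.02 and 0.02 m and y of tall_jar in the frame of short_tray between -0.059 and 0.059 m and z of tall_jar in the frame of short_tray between 0.001 and 0.008 m and angle between each of tall_jar, small_crucible, squat_jar, large_crucible, weight, wash_bottle, beaker's own z axis and vertical below 0.12 rad and linear speed of each of tall_jar, small_crucible, squat_jar, large_crucible, weight below 0.02 m/s and angular speed of each of tall_jar, small_crucible, squat_jar, large_crucible, weight below 0.3 rad/s and x of small_crucible in the frame of short_tray between -0.02 and 0.02 m and y of small_crucible in the frame of short_tray between -0.059 and 0.059 m and z of small_crucible in the frame of short_tray between 0.001 and 0.008 m and x of squat_jar in the frame of long_tray between -0.02 and 0.02 m and y of squat_jar in the frame of long_tray between -0.095 and 0.095 m and z of squat_jar in the frame of long_tray between 0.001 and 0.008 m and x of large_crucible in the frame of long_tray between -0.02 and 0.02 m and y of large_crucible in the frame of long_tray between -0.095 and 0.095 m and z of large_crucible in the frame of long_tray between 0.001 and 0.008 m and x of weight in the frame of long_tray between -0.02 and 0.02 m and y of weight in the frame of long_tray between -0.095 and 0.095 m and z of weight in the frame of long_tray between 0.001 and 0.008 m and distance of each of wash_bottle, beaker from where it was at the start of the episode below 0.03 m); the robot touches nothing.
It fails at once if a thing is dropped: out of the fingers it falls at over 0.5 m/s (a fall of about 13 mm) ((contact force between tall_jar and the fingers below 0.01 N and linear speed of tall_jar above 0.5 m/s) or (contact force between squat_jar and the fingers below 0.01 N and linear speed of squat_jar above 0.5 m/s) or (contact force between large_crucible and the fingers below 0.01 N and linear speed of large_crucible above 0.5 m/s) or (contact force between small_crucible and the fingers below 0.01 N and linear speed of small_crucible above 0.5 m/s) or (contact force between weight and the fingers below 0.01 N and linear speed of weight above 0.5 m/s)).
It fails at once if the wash bottle is shifted by more than 30 mm or tipped (distance of wash_bottle from where it was at the start of the episode above 0.03 m or angle between wash_bottle's own z axis and vertical above 0.3 rad).
It fails at once if the beaker is shifted by more than 30 mm or tipped (distance of beaker from where it was at the start of the episode above 0.03 m or angle between beaker's own z axis and vertical above 0.3 rad).
It also fails if it takes over 123 s, if anything falls off the work surface, if the arm or the gripper's body presses on something with over 40 N, if the wrist force passes 120 N, or if a joint passes its speed limit or range.

## Working session

There is one attempt and no reset: what is moved stays moved. The work goes in short steps, Python scripts to look and compute and a shell command to move; the robot and the scene stay as the last step left them, time stands still between calls to the robot, and variables do not carry over. Pictures are saved under pics/ and viewed, and the job is handed in when it is done.

```bash
mkdir -p pics
python3 - <<'E'
from workcell import monitor, vision, models
import cv2
print(monitor.state())
for c in ("scene","side","wrist"):
    f=vision.grab_frame(c); cv2.imwrite(f"pics/{c}0.png",f["img"][:,:,::-1]); print(c,f["mtx"].tolist(),f["view"].round(4).tolist())
    for q in "tall_jar squat_jar large_crucible small_crucible weight short_tray long_tray wash_bottle beaker".split():
        print(q,[(d["at"],round(d["confidence"],2)) for d in models.mark_of(c,q)])
E
```

```text
{'time_s': 0.0, 'qpos': array([ 6.70932877e+01,  1.83497314e+01,  8.97055597e+01, -4.35689342e-04,
        7.20433400e+01, -1.14595767e+00]), 'qvel': array([-0.05034755,  0.04767046,  0.03701606,  0.08587349, -0.10252102,
        0.01848565]), 'effort': array([ 1.11510646e-03, -4.12468529e+01, -2.31974763e+01,  7.26637454e-02,
        4.58001543e-02, -1.46286066e-04]), 'ee_pos': array([212.97854625, 533.56523038, 213.14515569]), 'ee_rot': array([-1.79998442e+02,  9.86196852e-02,  6.82393814e+01]), 'force': array([ 0.84608798, -1.04906871,  0.11371943]), 'torque': array([ 0.03709062,  0.02643745, -0.02689659]), 'gripper_width': 91.1199786268533}
scene [[602.4977285538739, 0.0, 317.99379953052755], [0.0, 602.4977285538739, 236.42235257347912], [0.0, 0.0, 1.0]] [[-0.7353, 0.6777, -0.0013, 430.1026], [0.4741, 0.513, -0.7156, -221.7247], [-0.4843, -0.5268, -0.6985, 1600.5439], [0.0, 0.0, 0.0, 1.0]]
tall_jar [([228.0, 257.3], 0.9), ([262.1, 243.8], 0.65)]
squat_jar [([232.9, 207.9], 0.64)]
large_crucible []
small_crucible [([390.5, 338.1], 0.77), ([314.8, 203.5], 0.33)]
weight [([301.9, 28
[... 422 characters left out ...]
217.9], 0.86), ([307.6, 220.3], 0.56)]
squat_jar [([328.1, 190.4], 0.6)]
large_crucible [([293.7, 307.2], 0.85)]
small_crucible [([278.0, 356.9], 0.86)]
weight [([294.7, 266.2], 0.88)]
short_tray [([374.4, 337.5], 0.57)]
long_tray [([383.6, 226.3], 0.73)]
wash_bottle [([334.8, 153.8], 0.9)]
beaker [([257.5, 464.3], 0.69)]
wrist [[371.64829954431775, 0.0, 315.51874010054956], [0.0, 371.64829954431775, 243.59544310205084], [0.0, 0.0, 1.0]] [[0.3713, 0.9285, -0.0003, -575.2502], [0.8904, -0.3559, 0.2839, -31.8338], [0.2635, -0.1056, -0.9589, 392.4161], [0.0, 0.0, 0.0, 1.0]]
tall_jar []
squat_jar []
large_crucible []
small_crucible []
weight []
short_tray []
long_tray []
wash_bottle []
beaker []
```

View pics/scene0.png

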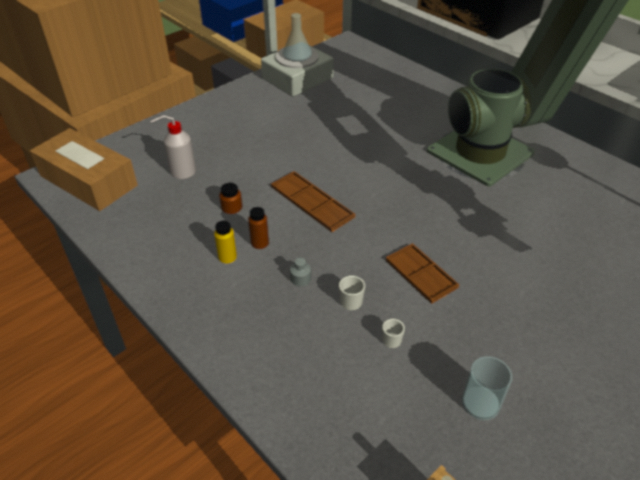

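View pics/side0.png

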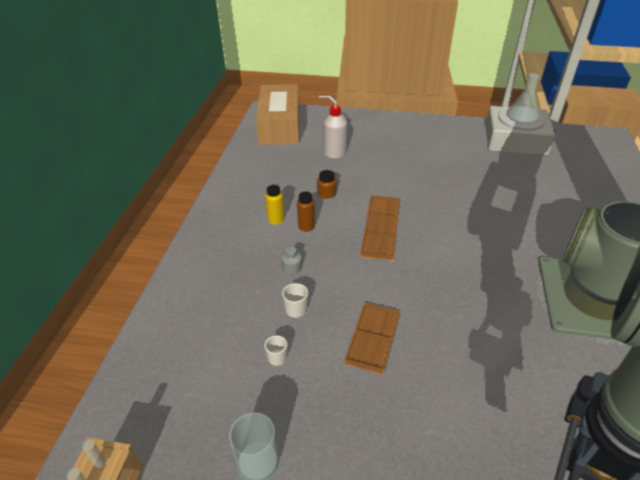

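View pics/wrist0.png

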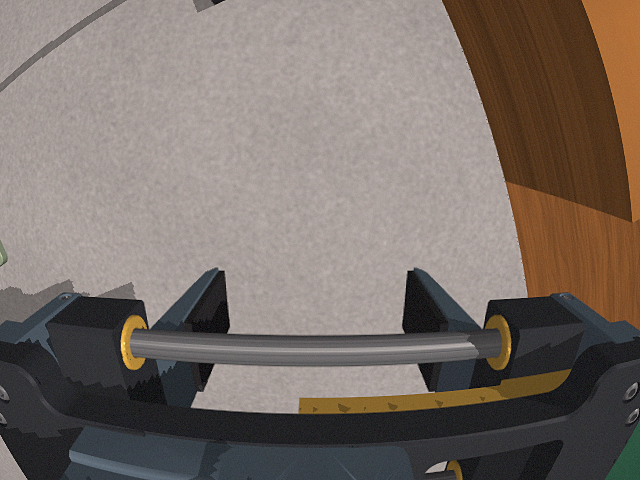

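The tall_jar candidates in the scene picture are the amber jar (259,228) and the yellow look-alike (226,243). The squat amber jar is at (231,199). I'm choosing the amber one and checking it in a crop.

```bash
cat > h.py <<'E'
import numpy as np, cv2
from scipy.optimize import least_squares
def proj(f,P):
    P=np.atleast_2d(P); c=P@f["view"][:3,:3].T+f["view"][:3,3]
    K=f["mtx"]
    if f.get("fish"):
        r=np.hypot(c[:,0],c[:,1]); th=np.arctan2(r,c[:,2]); s=th/np.maximum(r,1e-9)
        return np.stack([K[0,2]+K[0,0]*s*c[:,0],K[1,2]+K[1,1]*s*c[:,1]],1)
    return np.stack([K[0,2]+K[0,0]*c[:,0]/c[:,2],K[1,2]+K[1,1]*c[:,1]/c[:,2]],1)
def ray(f,px):
    K=f["mtx"];v=np.array([(px[0]-K[0,2])/K[0,0],(px[1]-K[1,2])/K[1,1]])
    if f.get("fish"):
        t=np.hypot(*v); d=np.array([*(v/max(t,1e-9)*np.sin(t)),np.cos(t)])
    else: d=np.array([*v,1.])
    R=f["view"][:3,:3]; return -R.T@f["view"][:3,3], R.T@d
def toz(f,px,z=0):
    o,d=ray(f,px); return (o+d*(z-o[2])/d[2])[:3]
S={"tall_jar":[(0,21),(75,21),(81,16.5),(95,16.5)],"squat_jar":[(0,26),(40,26),(46,20.5),(60,20.5)],
"large_crucible":[(0,22.5),(52,26)],"small_crucible":[(0,18),(42,21)],"weight":[(0,22),(32,22),(44,12),(55,12)]}
def pts(n,xy,z0=0):
    a=np.linspace(0,2*np.pi,60)
    return np.concatenate([np.stack([xy[0]+r*np.cos(a),xy[1]+r*np.sin(a),0*a+z0+h],1) for h,r in S[n]])
def box(f,n,xy,z0=0):
    p=proj(f,pts(n,xy,z0)); return np.r_[p.min(0),p.max(0)]
def frame(c):
    from workcell import vision
    f=vision.grab_frame(c); f["fish"]=c=="wrist"; return f
E
python3 - <<'E'
from h import *
from workcell import models
F={c:frame(c) for c in("scene","side")}
for n in S:
    R={}
    for c in F:
        R[c]=[(np.array(d["rect"]).round(0),round(d["confidence"],2)) for d in models.search_frame(c,n)]
    print(n,R)
i=F["scene"]["img"][130:360,170:470]
cv2.imwrite("pics/cs.png",cv2.resize(i,None,fx=2.6,fy=2.6,interpolation=cv2.INTER_CUBIC)[:,:,::-1])
i=F["side"]["img"][150:390,210:440]
cv2.imwrite("pics/cd.png",cv2.resize(i,None,fx=2.5,fy=2.5,interpolation=cv2.INTER_CUBIC)[:,:,::-1])
E
```

```text
tall_jar {'scene': [(array([217., 220., 237., 265.]), 0.66), (array([250., 208., 269., 252.]), 0.65)], 'side': [(array([263., 185., 286., 224.]), 0.67), (array([282., 286., 310., 317.]), 0.17)]}
squat_jar {'scene': [(array([220., 187., 238., 214.]), 0.77)], 'side': [(array([318., 170., 337., 200.]), 0.81), (array([228., 415., 281., 479.]), 0.49)]}
large_crucible {'scene': [(array([338., 277., 365., 309.]), 0.71)], 'side': [(array([285., 284., 307., 314.]), 0.74)]}
small_crucible {'scene': [(array([247., 208., 270., 254.]), 0.46)], 'side': [(array([264., 334., 289., 366.]), 0.7)]}
weight {'scene': [(array([291., 259., 311., 287.]), 0.56)], 'side': [(array([282., 246., 303., 275.]), 0.85), (array([284., 283., 309., 314.]), 0.48)]}
```

View pics/cs.png

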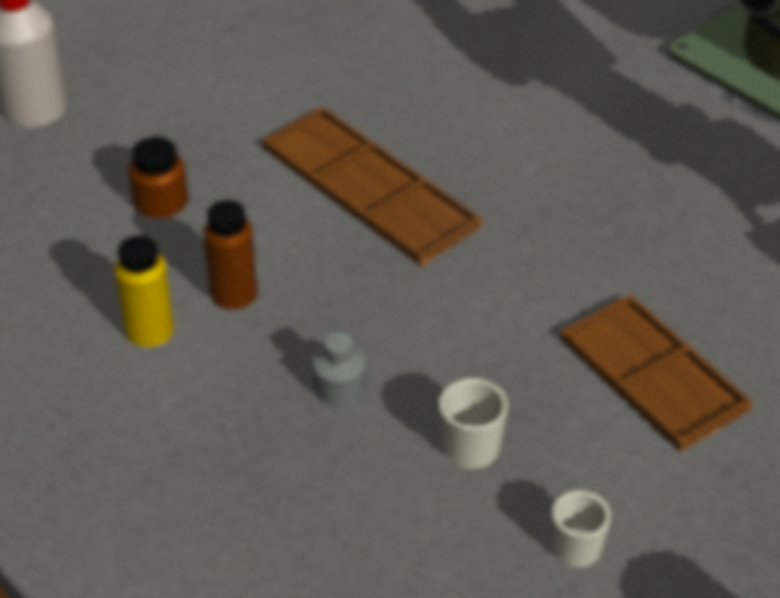

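View pics/cd.png

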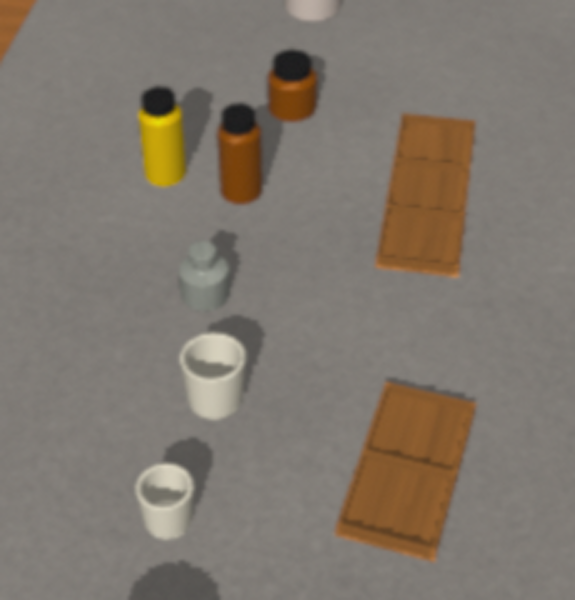

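The crops confirm the choice. In the scene picture the tall amber jar is at ~(259,230), the yellow look-alike (226,243), the squat jar (231,198), the weight (300,272), the large crucible (352,292) and the small crucible (393,333). Both trays show clearly. Next I fit poses from the box edges and tray corners in both views.

```bash
cat > fit0.py <<'E'
from h import *
from workcell import models
F={c:frame(c) for c in("scene","side")}
B={"tall_jar":[(204,200,257,308),(218,104,262,203)],"squat_jar":[(128,137,188,217),(266,50,317,119)],"weight":[(313,333,366,405),(178,242,230,310)],
"large_crucible":[(438,378,508,467),(180,334,246,418)],"small_crucible":[(551,490,610,566),(136,465,193,537)]}
A={"scene":(170,130,2.6),"side":(210,150,2.5)}
def un(c,u):
    x,y,s=A[c]; u=np.array(u,float).reshape(-1,2); return u/s+[x,y]
for n,b in B.items():
    o=[un(c,b[i]).ravel() for i,c in enumerate(F)]
    r=least_squares(lambda p:np.concatenate([box(F[c],n,p)-o[i] for i,c in enumerate(F)]),[600,0])
    r2=[least_squares(lambda p:box(F[c],n,p)-o[i],[600,0]).x.round(1) for i,c in enumerate(F)]
    print(n,r.x.round(1),"res",r.fun.round(1),r2)
T={"long":(110,[(262,143),(322,108),(482,222),(422,253)],[(403,115),(475,121),(460,268),(378,264)]),
"short":(74,[(562,330),(630,297),(749,402),(683,440)],[(390,381),(475,402),(436,548),(338,534)])}
for n,(L,a,b) in T.items():
    ps={"scene":un("scene",a),"side":un("side",b)}
    g0=np.mean([toz(F["scene"],q,12) for q in ps["scene"]],0)
    best=None
    # corner order unknown: try rotations/flips by nearest
    for th in np.linspace(-1.5,1.5,7):
        def res(p,full=False):
            x,y,t=p; c,s=np.cos(t),np.sin(t); q=np.array([[-38,-L],[38,-L],[38,L],[-38,L]])
            w=np.c_[q@np.array([[c,s],[-s,c]])+[x,y],np.full(4,12)]
            o=[]
            for k in F:
                P=proj(F[k],w)
                o+=[(P[np.argmin(((P-m)**2).sum(1))]-m) for m in ps[k]]
            return np.concatenate(o)
        r=least_squares(res,[*g0[:2],th])
        if best is None or r.cost<best.cost: best=r
    print(n,best.x[:2].round(1),"yaw",np.degrees(best.x[2]).round(1),"res",best.fun.round(1))
for q in("wash_bottle","beaker"):
    for c in F: print(q,c,[toz(F[c],d["at"]).round(0)[:2] for d in models.mark_of(c,q)][:1])
print("yellow",toz(F["side"],(273.1,217.9)).round(0))
E
python3 fit0.py
```

```text
tall_jar [ 641.3 -132. ] res [-0.6 -0.5  0.4  1.1 -0.2 -0.9  0.7  0.6] [array([ 640.5, -132.7]), array([ 641.9, -131.6])]
squat_jar [ 615.2 -273.5] res [-0.6 -0.4  0.1  0.9  0.5 -0.8  0.2  1. ] [array([ 614.2, -273.9]), array([ 616.2, -274. ])]
weight [646.3  12.6] res [-0.5 -0.7  0.4  1.4  0.4 -0.9  0.1  0.6] [array([645.6,  12. ]), array([646.7,  13.2])]
large_crucible [611.7 128.9] res [ 0.4  0.1 -0.4  0.9  0.5 -1.   0.1  0.3] [array([610.7, 127.9]), array([612.1, 129.9])]
small_crucible [622.6 250.8] res [ 0.2  0.2 -0.1  0.8  0.3 -1.3  0.3  0.6] [array([621.7, 249.9]), array([622.9, 251.6])]
long [ 461.6 -153.6] yaw 0.2 res [ 0.2 -0.6  0.3 -0.1  0.7 -1.2  0.4  2.1 -0.8 -0.5  0.1 -0.1  0.4  0.3
 -0.5 -1.8]
short [447.3 177. ] yaw -7.6 res [-0.3  0.4 -0.1 -1.1  1.5 -0.4 -0.2  1.3 -1.6 -0.   0.9 -0.   0.8  1.8
 -0.2 -3. ]
wash_bottle scene [array([ 616., -470.])]
wash_bottle side [array([ 632., -467.])]
beaker scene [array([611., 447.])]
beaker side [array([604., 451.])]
yellow [ 731. -149.    0.]
```

```bash
cat > ov.py <<'E'
from h import *
T={"short":(447.3,177,-7.6,74),"long":(461.6,-153.6,0.2,110)}
def tl(T):
    out=[]
    for n,(x,y,t,L) in T.items():
        t=np.radians(t);c,s=np.cos(t),np.sin(t)
        ys=[-L,L]+([0] if n=="short" else [-36,36])
        for q in [[(-38,v),(38,v)] for v in ys]+[[(u,-L),(u,L)] for u in(-38,38)]:
            out.append(np.c_[np.array(q)@np.array([[c,s],[-s,c]])+[x,y],[12,12]])
    return out
def overlay(c,fn,x0,y0,x1,y1,s,objs={},T=T):
    f=frame(c); im=cv2.resize(f["img"][y0:y1,x0:x1],None,fx=s,fy=s,interpolation=cv2.INTER_CUBIC)[:,:,::-1].copy()
    g=lambda p:((p-[x0,y0])*s+s/2-.5).round().astype(int)
    for w in tl(T):
        p=g(proj(f,w)); cv2.line(im,tuple(map(int,p[0])),tuple(map(int,p[1])),(0,255,0),1)
    for n,(xy,z) in objs.items():
        for k in range(len(S[n])): cv2.polylines(im,[g(proj(f,pts(n,xy,z)[60*k:60*k+60]))],True,(255,255,0),1)
    cv2.imwrite(fn,im); return f
E
python3 - <<'E'
from ov import *
O={"tall_jar":((641.3,-132),0),"squat_jar":((615.2,-273.5),0),"weight":((646.3,12.6),0),"large_crucible":((611.7,128.9),0),"small_crucible":((622.6,250.8),0)}
overlay("scene","pics/o1.png",200,160,480,370,2.8,O)
overlay("side","pics/o2.png",230,160,440,390,2.6,O)
E
```

```text
(no output)
```

View pics/o1.png

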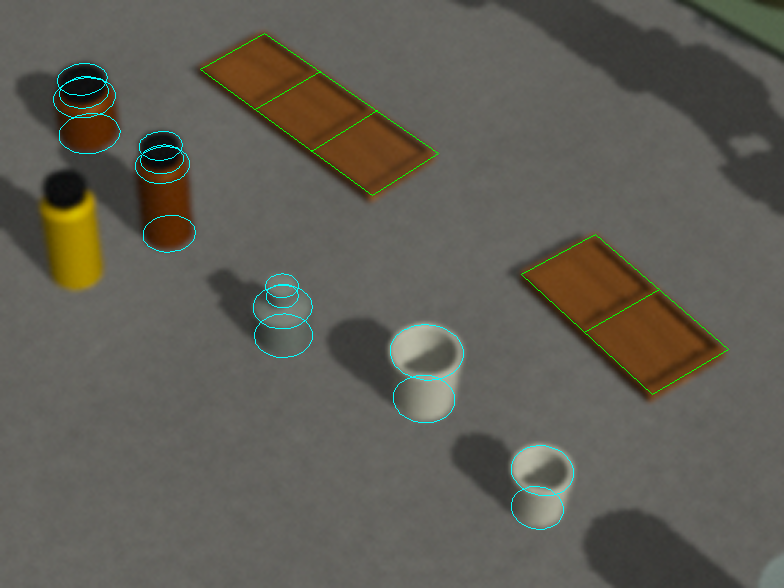

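View pics/o2.png

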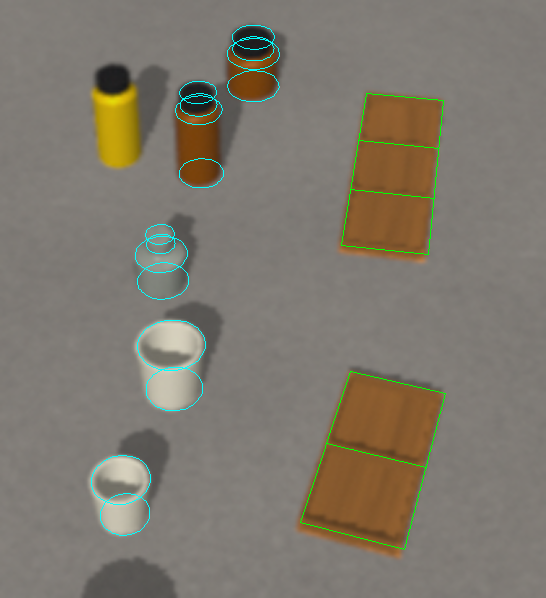

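The overlays match the trays and objects to about 1-2 px, so I'm using these poses. The tall amber jar goes first. I grasp it at the current yaw of 68°, which leaves about 88 mm sideways clearance to the yellow jar. The other things follow with the jaws along x.

```bash
python3 -m creep '2.1 -3.3 0 0 0 0 -1;2.1 -3.3 0 0 0 0 -1;2.1 -3.3 0 0 0 0 -1;2.1 -3.3 0 0 0 0 -1;2.1 -3.3 0 0 0 0 -1;2.1 -3.3 0 0 0 0 -1;2.1 -3.3 0 0 0 0 -1;2.1 -3.3 0 0 0 0 -1' 20
```

```text
time_s: 3.17
ee_pos: [382.2, 266.1, 213.7]
ee_rot: [-180.0, -0.3, 69.1]
force: [1.3, 0.9, -0.7]
gripper_width: 91.4
```

```bash
python3 -m creep '2.1 -3.3 0 0 0 0 -1;2.1 -3.3 0 0 0 0 -1;2.1 -3.3 0 0 0 0 -1;2.1 -3.3 0 0 0 0 -1;2.1 -3.3 0 0 0 0 -1;2.1 -3.3 0 0 0 0 -1;2.1 -3.3 0 0 0 0 -1;2.1 -3.3 0 0 0 0 -1;2.1 -3.3 0 0 0 0 -1;2.1 -3.3 0 0 0 0 -1;2.1 -3.3 0 0 0 0 -1'
```

```text
time_s: 4.08
ee_pos: [621.3, -118.2, 216.4]
ee_rot: [179.7, -0.6, 68.9]
force: [-0.2, 0.0, 0.4]
gripper_width: 91.4
```

```bash
python3 -m creep '2.0 -1.4 -1.5 0 0 0 -1;0 0 -2 0 0 0 -1;0 0 -2 0 0 0 -1;0 0 0 0 0 0 -1'
python3 - <<'E'
from ov import *
from workcell import monitor
O={"tall_jar":((641.3,-132),0)}
f=overlay("wrist","pics/w1.png",0,0,640,480,1.2,O); print(monitor.state()["ee_pos"])
E
```

```text
time_s: 4.42
ee_pos: [647.3, -143.8, 159.0]
ee_rot: [179.3, -0.5, 68.4]
force: [-0.7, -0.4, -1.2]
gripper_width: 91.3
[ 648.07845566 -143.83397713  161.15008166]
```

View pics/w1.png

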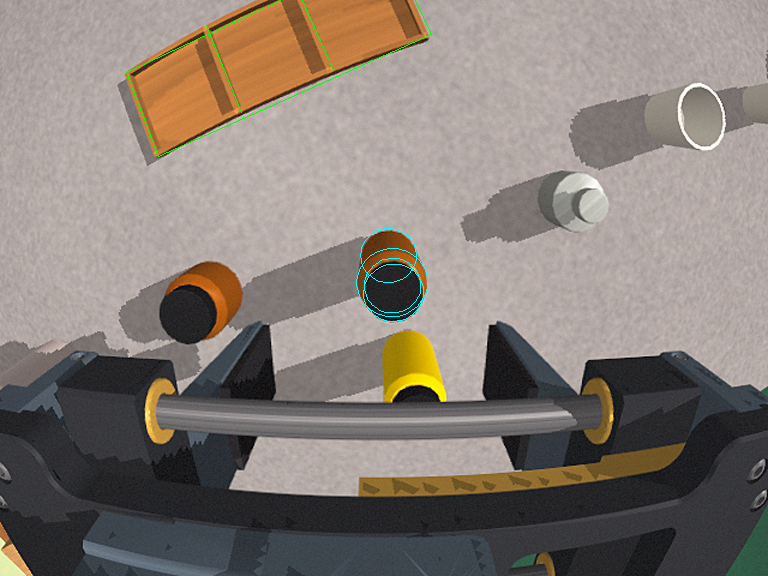

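The wrist view shows the tall amber jar at (390,280), with the model outline on it within about 1 mm. The yellow jar is at (413,370) and the squat jar at (200,300). The pose holds, so I centre and descend.

```bash
python3 -m creep '-0.7 1.2 0 0 0 0 -1;0 0 0 0 0 0 -1;0 0 0 0 0 0 -1'
```

```text
time_s: 4.72
ee_pos: [642.1, -131.6, 164.2]
ee_rot: [178.9, -0.6, 68.4]
force: [0.5, 0.0, 0.9]
gripper_width: 90.9
```

```bash
python3 -m creep '0 0 -2.5 0 0 0 -1;0 0 -2.5 0 0 0 -1;0 0 -2.5 0 0 0 -1;0 0 -1 0 0 0 -1;0 0 0 0 0 0 -1'
```

```text
time_s: 5.13
ee_pos: [647.9, -132.3, 86.6]
ee_rot: [177.8, -0.7, 68.6]
force: [-0.3, -1.3, 0.3]
gripper_width: 91.1
```

```bash
cat > go.py <<'E'
import sys,numpy as np
from scipy.spatial.transform import Rotation as R
from workcell import monitor
x,y,z,yaw=map(float,sys.argv[1:5]); s=monitor.state()
d=R.from_euler("xyz",[180,0,yaw],degrees=True)*R.from_euler("xyz",s["ee_rot"],degrees=True).inv()
print("cm",((np.array([x,y,z])-s["ee_pos"])/10).round(2),"rv",d.as_rotvec().round(3),"force",s["force"].round(1),"t",round(s["time_s"],2),"w",round(s["gripper_width"],1))
E
python3 go.py 641.3 -132 31 68
```

```text
cm [-0.66  0.03 -5.56] rv [ 0.003  0.04  -0.011] force [-0.3 -1.3  0.3] t 5.13 w 91.1
```

```bash
python3 -m creep '-0.7 0 0 0 0.04 -0.01 -1;0 0 0 0 0 0 -1;0 0 -1.5 0 0 0 -1;0 0 -1.5 0 0 0 -1;0 0 -1.5 0 0 0 -1;0 0 0 0 0 0 -1'; python3 go.py 641.3 -132 31 68
```

```text
time_s: 5.63
ee_pos: [648.3, -133.9, 51.1]
ee_rot: [178.8, -0.0, 68.1]
force: [-0.6, -0.4, 0.1]
gripper_width: 91.6
cm [-0.7   0.19 -2.01] rv [ 0.007  0.019 -0.002] force [-0.6 -0.4  0.1] t 5.63 w 91.6
```

```bash
python3 -m creep '-0.7 0.2 0 0 0.02 0 -1;-0.2 0 -1 0 0.005 0 -1;-0.2 0 -1 0 0.005 0 -1;0 0 0 0 0 0 -1;0 0 0 0 0 0 -1'; python3 go.py 641.3 -132 31 68
```

```text
time_s: 6.05
ee_pos: [640.0, -132.4, 35.4]
ee_rot: [180.0, 0.6, 68.2]
force: [0.6, -0.1, -0.7]
gripper_width: 91.4
cm [ 0.13  0.04 -0.44] rv [ 0.009 -0.003 -0.003] force [ 0.6 -0.1 -0.7] t 6.05 w 91.4
```

```bash
python3 -m creep '0 0 0 0 0 0 1;0 0 0 0 0 0 1;0 0 0 0 0 0 1;0 0 0 0 0 0 1;0 0 0 0 0 0 1;0 0 0 0 0 0 1;0 0 0 0 0 0 1;0 0 0 0 0 0 1' 20; python3 go.py 641.3 -132 35 68
```

```text
time_s: 6.72
ee_pos: [641.0, -132.6, 36.7]
ee_rot: [179.8, 0.5, 68.2]
force: [-1.0, -0.9, -0.7]
gripper_width: 41.6
cm [ 0.03  0.06 -0.17] rv [ 0.01  -0.001 -0.003] force [-1.  -0.9 -0.7] t 6.72 w 41.6
```

Gripped at 41.6 mm. Lifting 80 mm.

```bash
python3 -m creep '0 0 1 0 0 0 1;0 0 2 0 0 0 1;0 0 2 0 0 0 1;0 0 2 0 0 0 1;0 0 1 0 0 0 1;0 0 0 0 0 0 1'; python3 go.py 442.5 141.3 120 68
```

```text
time_s: 7.22
ee_pos: [638.6, -132.2, 120.0]
ee_rot: [-179.8, 0.6, 68.2]
force: [-0.2, -0.3, -0.7]
gripper_width: 41.5
cm [-19.61  27.35   0.  ] rv [ 0.009 -0.006 -0.003] force [-0.2 -0.3 -0.7] t 7.22 w 41.5
```

```bash
python3 -m creep '-1 1.4 0 0 0 0 1;-2 2.8 0 0 0 0 1;-2 2.8 0 0 0 0 1;-2 2.8 0 0 0 0 1;-2 2.8 0 0 0 0 1;-2 2.8 0 0 0 0 1;-2 2.8 0 0 0 0 1;-2 2.8 0 0 0 0 1;-2 2.8 0 0 0 0 1;-1 1.4 0 0 0 0 1;-0.5 0.7 0 0 0 0 1;0 0 0 0 0 0 1'; python3 go.py 442.5 141.3 120 68
```

```text
time_s: 8.22
ee_pos: [439.4, 132.8, 113.0]
ee_rot: [-179.5, 0.9, 67.9]
force: [-0.4, -0.3, -1.5]
gripper_width: 41.9
cm [0.31 0.85 0.7 ] rv [ 0.012 -0.014  0.002] force [-0.4 -0.3 -1.5] t 8.22 w 41.9
```

```bash
python3 -m creep '0.3 0.8 0 0.01 -0.012 0 1;0 0 0 0 0 0 1;0 0 -1.5 0 0 0 1;0 0 -1.5 0 0 0 1;0 0 -1 0 0 0 1;0 0 0 0 0 0 1'; python3 go.py 442.5 141.3 41 68
```

```text
time_s: 8.72
ee_pos: [448.7, 138.4, 71.9]
ee_rot: [179.7, -0.1, 67.7]
force: [-0.6, -0.7, -1.6]
gripper_width: 41.7
cm [-0.62  0.29 -3.09] rv [0.001 0.006 0.006] force [-0.6 -0.7 -1.6] t 8.72 w 41.7
```

```bash
python3 -m creep '-0.6 0.3 -0.5 0 0.006 0.005 1;-0.1 0 -0.7 0 0.003 0 1;-0.1 0 -0.7 0 0 0 1;-0.1 0 -0.5 0 0 0 1;0 0 0 0 0 0 1'; python3 go.py 442.5 141.3 41 68
```

```text
time_s: 9.13
ee_pos: [441.8, 140.1, 46.6]
ee_rot: [-179.9, 0.1, 67.8]
force: [-0.6, 0.7, -1.1]
gripper_width: 41.8
cm [ 0.07  0.12 -0.56] rv [ 0.001 -0.002  0.004] force [-0.6  0.7 -1.1] t 9.13 w 41.8
```

```bash
python3 -m creep '0 0.1 -0.3 0 0 0 1;0 0 -0.2 0 0 0 1;0 0 -0.1 0 0 0 1;0 0 0 0 0 0 1'; python3 go.py 442.5 141.3 41 68
```

```text
time_s: 9.47
ee_pos: [442.4, 141.4, 40.9]
ee_rot: [180.0, 0.0, 67.8]
force: [0.3, -0.5, -1.1]
gripper_width: 42.0
cm [ 0.01 -0.01  0.01] rv [ 0.001 -0.     0.004] force [ 0.3 -0.5 -1.1] t 9.47 w 42.0
```

```bash
python3 -m creep '0 0 -0.1 0 0 0 1;0 0 0 0 0 0 1'; python3 go.py 442.5 141.3 41 68;python3 -m creep '0 0 -0.1 0 0 0 1;0 0 0 0 0 0 1'; python3 go.py 442.5 141.3 41 68
```

```text
time_s: 9.63
ee_pos: [442.9, 141.7, 41.0]
ee_rot: [179.9, -0.0, 67.8]
force: [0.1, 0.1, -1.0]
gripper_width: 42.0
cm [-0.04 -0.04 -0.  ] rv [0.    0.001 0.003] force [ 0.1  0.1 -1. ] t 9.63 w 42.0
time_s: 9.8
ee_pos: [443.6, 142.0, 40.9]
ee_rot: [179.8, -0.1, 67.8]
force: [-0.3, -0.6, -1.4]
gripper_width: 41.5
cm [-0.11 -0.07  0.01] rv [-0.     0.003  0.003] force [-0.3 -0.6 -1.4] t 9.8 w 41.5
```

```bash
python3 -m creep '-0.1 -0.1 -0.3 0 0 0 1;0 0 -0.1 0 0 0 1;0 0 0 0 0 0 1'; python3 go.py 442.5 141.3 41 68
```

```text
time_s: 10.05
ee_pos: [444.6, 142.4, 40.2]
ee_rot: [179.6, -0.4, 67.8]
force: [-0.2, -0.0, -2.7]
gripper_width: 41.5
cm [-0.21 -0.11  0.08] rv [-0.004  0.009  0.004] force [-0.2 -0.  -2.7] t 10.05 w 41.5
```

```bash
python3 - <<'E'
from ov import *
O={"tall_jar":((442.5,141.3),4)}
overlay("side","pics/p1.png",320,260,440,400,5,O)
E
python3 go.py 442.5 141.3 41 68
```

```text
cm [-0.22 -0.12  0.09] rv [-0.004  0.009  0.004] force [-0.6  0.3 -0.4] t 10.1 w 41.9
```

View pics/p1.png

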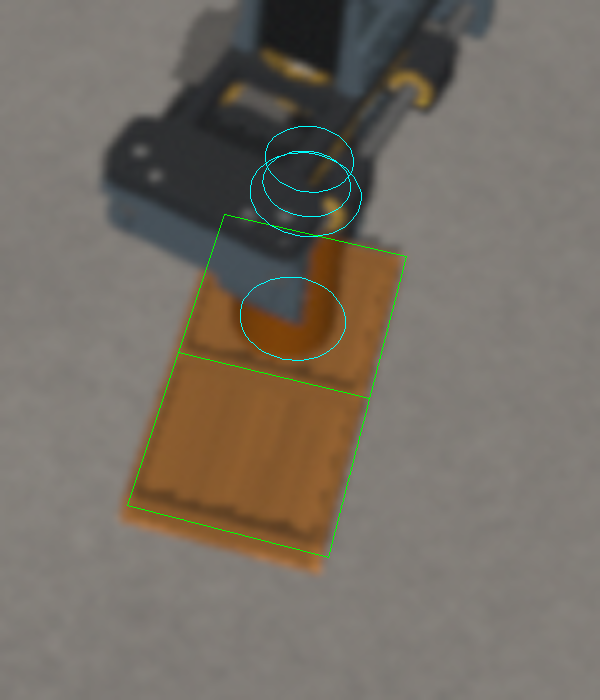

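```bash
python3 -m creep '-0.2 -0.1 -0.3 0 0.009 0 1;-0.05 0 -0.3 0 0 0 1;0 0 0 0 0 0 1'; python3 go.py 442.5 141.3 41 68
```

```text
time_s: 10.35
ee_pos: [445.5, 142.8, 39.5]
ee_rot: [179.7, -0.5, 67.8]
force: [-0.4, -0.4, -1.4]
gripper_width: 41.5
cm [-0.3  -0.15  0.15] rv [-0.007  0.007  0.003] force [-0.4 -0.4 -1.4] t 10.35 w 41.5
```

```bash
python3 -m creep '-0.4 -0.2 -0.2 -0.007 0.007 0 1;-0.1 0 -0.2 0 0 0 1;0 0 0 0 0 0 1'; python3 go.py 442.5 141.3 41 68; python3 -c "
from workcell import monitor;import time
s=monitor.state();print(s['effort'].round(2),s['qvel'].round(2),s['torque'].round(2))"
```

```text
time_s: 10.6
ee_pos: [444.4, 141.7, 39.0]
ee_rot: [179.5, -0.3, 67.8]
force: [-0.5, -0.2, -0.9]
gripper_width: 41.5
cm [-0.19 -0.04  0.2 ] rv [-0.002  0.01   0.003] force [-0.5 -0.2 -0.9] t 10.6 w 41.5
[-2.000e-02 -3.623e+01 -1.654e+01 -1.000e-02  8.000e-02 -0.000e+00] [ 0.09 -0.6  -0.85 -0.27  0.6   0.26] [ 0.01 -0.01 -0.01]
```

```bash
python3 -m creep '-0.2 0 -0.3 0 0.009 0 1;-0.1 0 -0.2 0 0 0 1'; python3 go.py 442.5 141.3 39 68;  python3 -m creep '-0.2 0 -0.3 0 0.009 0 1;-0.1 0 -0.2 0 0 0 1'; python3 go.py 442.5 141.3 39 68
```

```text
time_s: 10.77
ee_pos: [444.6, 141.8, 37.8]
ee_rot: [179.6, -0.3, 67.9]
force: [-4.4, -2.6, 26.1]
gripper_width: 41.5
cm [-0.21 -0.05  0.12] rv [-0.002  0.008  0.002] force [-4.4 -2.6 26.1] t 10.77 w 41.5
time_s: 10.93
ee_pos: [444.6, 141.9, 37.5]
ee_rot: [179.8, -0.2, 68.0]
force: [-4.4, -2.4, 19.0]
gripper_width: 41.8
cm [-0.21 -0.06  0.15] rv [-0.002  0.005  0.   ] force [-4.4 -2.4 19. ] t 10.93 w 41.8
```

Contact at 20 N, so the jar is on the floor. Releasing.

```bash
python3 -m creep '0 0 0.1 0 0 0 1;0 0 0 0 0 0 -0.3;0 0 0 0 0 0 -0.3;0 0 0 0 0 0 -0.3;0 0 0 0 0 0 -1;0 0 0 0 0 0 -1;0 0 0 0 0 0 -1'; python3 go.py 443 141.3 140 68
python3 - <<'E'
from ov import *
O={"tall_jar":((444,142),4)}
overlay("scene","pics/p2.png",370,190,490,310,5,O)
E
```

```text
time_s: 11.52
ee_pos: [442.9, 141.3, 35.8]
ee_rot: [180.0, -0.0, 68.0]
force: [0.0, 0.2, -0.7]
gripper_width: 76.5
cm [1.000e-02 0.000e+00 1.042e+01] rv [-0.     0.001  0.001] force [ 0.   0.2 -0.7] t 11.52 w 76.5
```

View pics/p2.png

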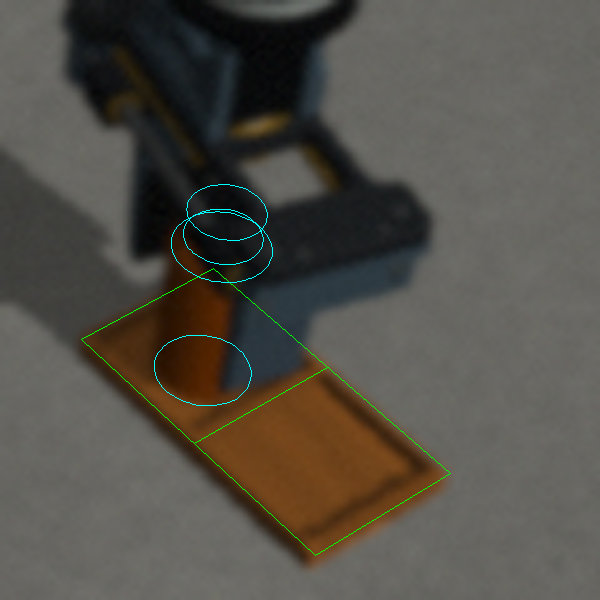

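The jar stands in the far compartment at about (200,350 of the crop), clear of the opening fingers. I go straight up.

```bash
python3 -m creep '0 0 1 0 0 0 -1;0 0 2 0 0 0 -1;0 0 2 0 0 0 -1;0 0 2.5 0 0 0 -1;0 0 2.5 0 0 0 -1;0 0 1 0 0 0 -1;0 0 0 0 0 0 -1'
python3 - <<'E'
from ov import *
O={"tall_jar":((443.5,142),4)}
overlay("side","pics/p3.png",320,240,440,380,4,O)
E
python3 go.py 622.6 250.8 140 -8
```

```text
time_s: 12.15
ee_pos: [440.1, 140.5, 148.2]
ee_rot: [-179.7, 0.2, 68.0]
force: [0.7, -0.0, 0.4]
gripper_width: 91.0
cm [18.28 11.04 -0.73] rv [-0.003 -0.008 -1.326] force [ 0.  -0.4 -0.2] t 12.2 w 91.4
```

View pics/p3.png

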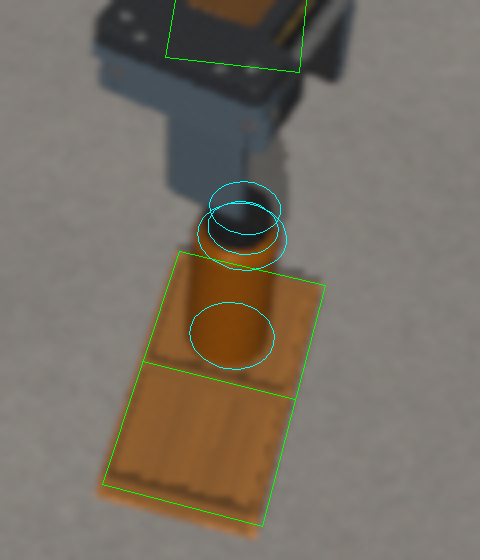

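The tall jar is upright and within about 2 mm of its target. Next is the small crucible.

```bash
python3 -m creep '1.5 0.9 0 0 0 -0.11 -1;1.5 0.9 0 0 0 -0.11 -1;1.5 0.9 0 0 0 -0.11 -1;1.5 0.9 0 0 0 -0.11 -1;1.5 0.9 0 0 0 -0.11 -1;1.5 0.9 0 0 0 -0.11 -1;1.5 0.9 0 0 0 -0.11 -1;1.5 0.9 0 0 0 -0.11 -1;1.5 0.9 0 0 0 -0.11 -1;1.5 0.9 0 0 0 -0.11 -1;1.5 0.9 0 0 0 -0.11 -1;1 0.5 0 0 0 -0.05 -1'; python3 go.py 622.6 250.8 100 -8
```

```text
time_s: 13.2
ee_pos: [610.7, 245.1, 127.2]
ee_rot: [-179.5, 2.1, -7.9]
force: [0.5, -0.1, -0.0]
gripper_width: 91.4
cm [ 1.19  0.57 -2.72] rv [-0.013 -0.035 -0.002] force [ 0.5 -0.1 -0. ] t 13.2 w 91.4
```

```bash
python3 -m creep '0.8 0.3 0 -0.01 -0.035 0 -1;0 0 0 0 0 0 -1;0 0 -1.5 0 0 0 -1;0 0 0 0 0 0 -1;0 0 0 0 0 0 -1'; python3 go.py 622.6 250.8 18 -8;  python3 - <<'E'
from ov import *
O={"small_crucible":((622.6,250.8),0)}
f=overlay("wrist","pics/w2.png",120,100,520,400,2,O)
E
```

```text
time_s: 13.62
ee_pos: [617.6, 247.9, 102.7]
ee_rot: [179.9, 0.6, -7.9]
force: [0.4, 0.5, 0.2]
gripper_width: 90.9
cm [ 0.5   0.29 -8.47] rv [ 0.001 -0.011 -0.001] force [0.4 0.5 0.2] t 13.62 w 90.9
```

View pics/w2.png

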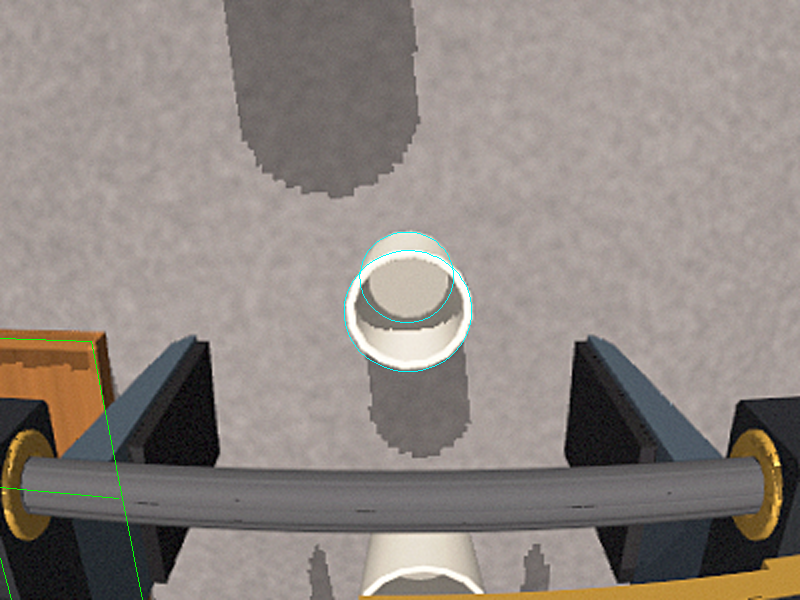

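The small crucible's outline fits exactly at (405,310 of the crop). I descend.

```bash
python3 -m creep '0.5 0.3 0 0 -0.01 0 -1;0 0 -1.5 0 0 0 -1;-0.1 0 -1.5 0 0.003 0 -1;-0.2 0 -1.5 0 0.003 0 -1;-0.2 0 -1 0 0.003 0 -1;0 0 0 0 0 0 -1'; python3 go.py 622.6 250.8 17 -8
```

```text
time_s: 14.17
ee_pos: [619.8, 251.5, 49.7]
ee_rot: [-179.9, 0.2, -8.0]
force: [0.1, 0.2, 0.4]
gripper_width: 91.2
cm [ 0.28 -0.07 -3.27] rv [-0.002 -0.003 -0.   ] force [0.1 0.2 0.4] t 14.17 w 91.2
```

```bash
python3 -m creep '0.2 0 -1 0 0 0 -1;0 0 -1 0 0 0 -1;-0.1 0 -0.8 0 0 0 -1;0 0 0 0 0 0 -1;0 0 0 0 0 0 -1'; python3 go.py 622.6 250.8 17 -8
```

```text
time_s: 14.58
ee_pos: [622.7, 252.1, 21.2]
ee_rot: [-179.8, -0.1, -8.0]
force: [1.2, -0.0, 0.3]
gripper_width: 91.5
cm [-0.01 -0.13 -0.42] rv [-0.003  0.002 -0.   ] force [ 1.2 -0.   0.3] t 14.58 w 91.5
```

```bash
python3 -m creep '-0.1 -0.1 -0.4 0 0 0 -1;0 0 0 0 0 0 -1;0 0 0 0 0 0 1;0 0 0 0 0 0 1;0 0 0 0 0 0 1;0 0 0 0 0 0 1;0 0 0 0 0 0 1;0 0 0 0 0 0 1;0 0 0 0 0 0 1;0 0 0 0 0 0 1' 20; python3 go.py 622.6 250.8 17 -8
```

```text
time_s: 15.42
ee_pos: [623.0, 251.5, 19.0]
ee_rot: [-179.7, -0.3, -8.0]
force: [0.1, 0.1, -1.1]
gripper_width: 40.6
cm [-0.04 -0.07 -0.2 ] rv [-0.005  0.005 -0.   ] force [ 0.1  0.1 -1.1] t 15.42 w 40.6
```

```bash
python3 -m creep '0 0 1 0 0 0 1;0 0 2 0 0 0 1;0 0 2 0 0 0 1;0 0 1 0 0 0 1;0 0 0 0 0 0 1'; python3 go.py 452.1 212.7 80 -8;  python3 -m creep '-1 -0.2 0 0 0 0 1;-2 -0.5 0 0 0 0 1;-2.5 -0.6 0 0 0 0 1;-2.5 -0.6 0 0 0 0 1;-2.5 -0.6 0 0 0 0 1;-2.5 -0.6 0 0 0 0 1;-2 -0.4 0 0 0 0 1;-1 -0.2 0 0 0 0 1;0 0 0 0 0 0 1'; python3 go.py 452.1 212.7 80 -8
```

```text
time_s: 15.83
ee_pos: [621.6, 251.0, 81.7]
ee_rot: [-179.8, -0.1, -8.0]
force: [0.0, -0.8, -1.0]
gripper_width: 40.8
cm [-16.95  -3.83  -0.17] rv [-0.004  0.002 -0.   ] force [ 0.  -0.8 -1. ] t 15.83 w 40.8
time_s: 16.58
ee_pos: [443.5, 207.9, 74.9]
ee_rot: [179.8, 0.6, -8.0]
force: [-1.1, -0.8, -1.6]
gripper_width: 40.6
cm [0.86 0.48 0.51] rv [ 0.002 -0.012  0.   ] force [-1.1 -0.8 -1.6] t 16.58 w 40.6
```

```bash
python3 -m creep '0.8 0.5 0 0 -0.012 0 1;0 0 -1 0 0 0 1;0 0 -1 0 0 0 1;-0.1 0 -1 0 0 0 1;-0.1 0 -0.5 0 0 0 1;0 0 0 0 0 0 1;0 0 0 0 0 0 1'; python3 go.py 452.1 212.7 23 -8
```

```text
time_s: 17.17
ee_pos: [453.5, 214.7, 34.7]
ee_rot: [179.9, -0.2, -8.0]
force: [-0.2, -0.8, -0.0]
gripper_width: 40.5
cm [-0.14 -0.2  -1.17] rv [0.001 0.004 0.   ] force [-0.2 -0.8 -0. ] t 17.17 w 40.5
```

```bash
python3 -m creep '-0.2 -0.2 -0.5 0 0.004 0 1;0 0 -0.4 0 0 0 1;0 0 0 0 0 0 1'; python3 go.py 452.1 212.7 23 -8;python3 -m creep '0 0 -0.3 0 0 0 1;0 0 -0.1 0 0 0 1'; python3 go.py 452.1 212.7 23 -8
```

```text
time_s: 17.42
ee_pos: [452.8, 213.0, 25.1]
ee_rot: [180.0, -0.1, -8.0]
force: [-0.1, 0.1, -0.3]
gripper_width: 40.3
cm [-0.07 -0.03 -0.21] rv [0.001 0.001 0.   ] force [-0.1  0.1 -0.3] t 17.42 w 40.3
time_s: 17.58
ee_pos: [453.5, 213.1, 22.5]
ee_rot: [180.0, -0.1, -8.0]
force: [-4.2, -1.1, 12.5]
gripper_width: 40.6
cm [-0.14 -0.04  0.05] rv [0.    0.002 0.001] force [-4.2 -1.1 12.5] t 17.58 w 40.6
```

Contact at 12.5 N. Releasing and retreating.

```bash
python3 -m creep '0 0 0.1 0 0 0 1;0 0 0 0 0 0 -0.2;0 0 0 0 0 0 -0.2;0 0 0 0 0 0 -0.2;0 0 0 0 0 0 -1;0 0 0 0 0 0 -1;0 0 0 0 0 0 -1;0 0 0 0 0 0 -1'; python3 -m creep '0 0 1 0 0 0 -1;0 0 2 0 0 0 -1;0 0 2 0 0 0 -1;0 0 2 0 0 0 -1;0 0 1 0 0 0 -1;0 0 0 0 0 0 -1';python3 - <<'E'
from ov import *
O={"tall_jar":((443.5,141),4),"small_crucible":((452.5,213),4)}
overlay("wrist","pics/w3.png",0,0,640,480,1.2,O)
E
python3 go.py 611.7 128.9 110 0
```

```text
time_s: 18.25
ee_pos: [454.3, 213.4, 24.2]
ee_rot: [-179.9, -0.3, -8.0]
force: [1.3, -0.0, 0.5]
gripper_width: 78.8
time_s: 18.75
ee_pos: [453.1, 212.8, 109.5]
ee_rot: [-180.0, -0.1, -8.0]
force: [-1.7, 0.4, 0.1]
gripper_width: 91.5
cm [15.88 -8.39  0.13] rv [0.    0.002 0.14 ] force [-0.1  0.8 -0.4] t 18.8 w 91.3
```

View pics/w3.png

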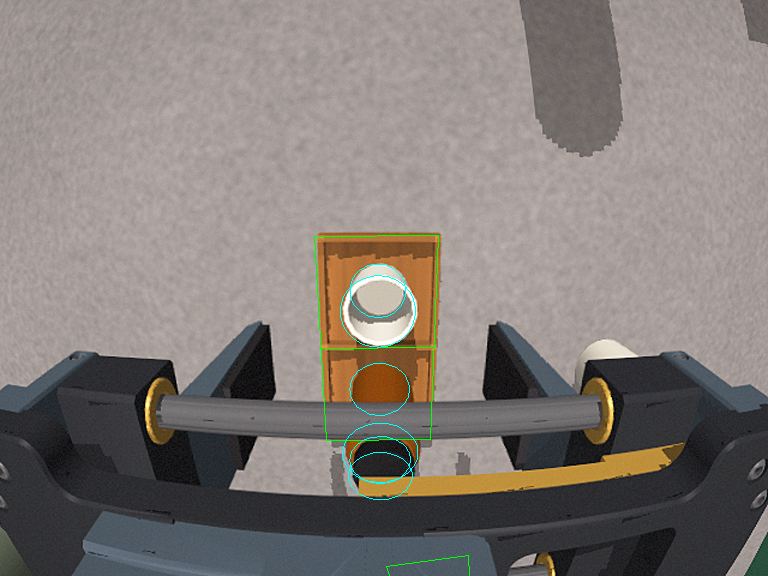

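Both short-tray things sit centred in the wrist view, with the crucible at (380,305) and the jar at (380,460). Next is the large crucible, moving +x first to clear the jar.

```bash
python3 -m creep '2 0 0.5 0 0 0 -1;2.5 0 0.3 0 0 0.03 -1;2.5 0 0 0 0 0.03 -1;2.5 -1 0 0 0 0.03 -1;2 -1.8 0 0 0 0.03 -1;1.5 -2.2 0 0 0 0.02 -1;1 -1.8 0 0 0 0 -1;0.5 -1.2 0 0 0 0 -1;0 0 0 0 0 0 -1;0 0 0 0 0 0 -1'; python3 go.py 611.7 128.9 110 0
```

```text
time_s: 19.63
ee_pos: [597.8, 128.2, 109.4]
ee_rot: [179.7, 0.7, 0.5]
force: [-0.2, -0.2, 0.2]
gripper_width: 91.1
cm [1.39 0.07 0.06] rv [ 0.004 -0.012 -0.009] force [-0.2 -0.2  0.2] t 19.63 w 91.1
```

```bash
python3 -m creep '1.4 0.1 0 0 -0.012 -0.009 -1;0 0 0 0 0 0 -1;0 0 -1.5 0 0 0 -1;-0.1 0 -1.5 0 0 0 -1;-0.2 0 -1 0 0.003 0 -1;0 0 0 0 0 0 -1'; python3 go.py 611.7 128.9 22 0
python3 - <<'E'
from ov import *
overlay("wrist","pics/w4.png",120,100,520,400,2,{"large_crucible":((611.7,128.9),0)})
E
```

```text
time_s: 20.13
ee_pos: [608.2, 134.8, 68.9]
ee_rot: [179.9, 0.1, 0.2]
force: [-1.4, -0.1, -0.8]
gripper_width: 91.4
cm [ 0.35 -0.59 -4.69] rv [ 0.002 -0.001 -0.004] force [-1.4 -0.1 -0.8] t 20.13 w 91.4
```

View pics/w4.png

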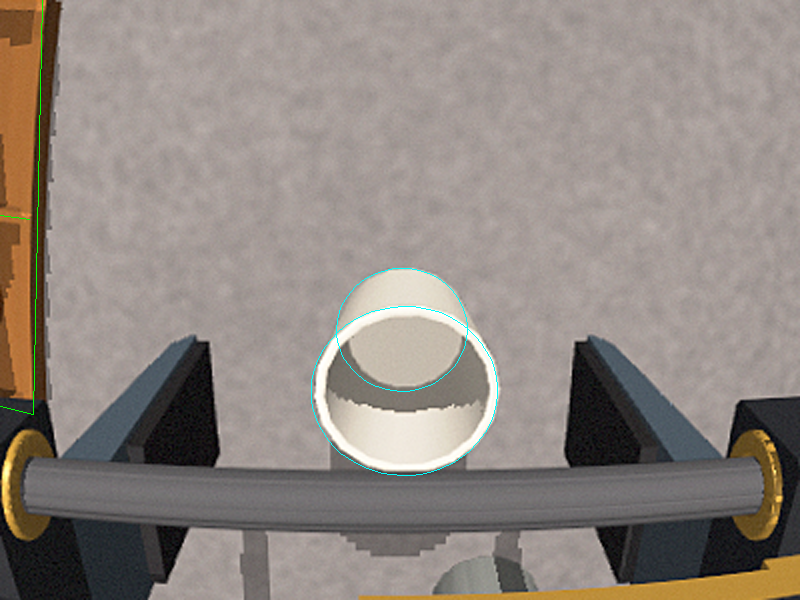

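```bash
python3 -m creep '0.3 -0.6 0 0 0 0 -1;0 0 -1 0 0 0 -1;0 0 -1.2 0 0 0 -1;-0.1 0 -1 0 0 0 -1;-0.1 0 -0.6 0 0 0 -1;0 0 0 0 0 0 -1;0 0 0 0 0 0 -1'; python3 go.py 611.7 128.9 22 0
```

```text
time_s: 20.77
ee_pos: [612.3, 129.4, 32.1]
ee_rot: [180.0, -0.4, 0.3]
force: [1.1, -0.2, 0.3]
gripper_width: 91.4
cm [-0.06 -0.05 -1.01] rv [ 0.     0.007 -0.005] force [ 1.1 -0.2  0.3] t 20.77 w 91.4
```

```bash
python3 -m creep '-0.1 0 -0.6 0 0.007 -0.005 -1;0 0 -0.4 0 0 0 -1;0 0 0 0 0 0 -1;0 0 0 0 0 0 1;0 0 0 0 0 0 1;0 0 0 0 0 0 1;0 0 0 0 0 0 1;0 0 0 0 0 0 1;0 0 0 0 0 0 1;0 0 0 0 0 0 1;0 0 0 0 0 0 1' 20; python3 go.py 461.3 -81.6 100 0
```

```text
time_s: 21.68
ee_pos: [612.5, 129.7, 22.9]
ee_rot: [-180.0, -0.2, -0.1]
force: [0.0, 0.4, 0.4]
gripper_width: 50.4
cm [-15.12 -21.13   7.71] rv [-0.     0.003  0.001] force [0.  0.4 0.4] t 21.68 w 50.4
```

```bash
python3 -m creep '0 0 1 0 0 0 1;0 0 2 0 0 0 1;0 0 2 0 0 0 1;0 0 2 0 0 0 1;0 0 0.5 0 0 0 1;0 0 0 0 0 0 1';  python3 -m creep '-0.8 -1 0 0 0 0 1;-1.6 -2.2 0 0 0 0 1;-2 -2.8 0 0 0 0 1;-2 -2.8 0 0 0 0 1;-2 -2.8 0 0 0 0 1;-2 -2.8 0 0 0 0 1;-1.8 -2.6 0 0 0 0 1;-1.2 -1.8 0 0 0 0 1;-0.7 -1 0 0 0 0 1;0 0 0 0 0 0 1;0 0 0 0 0 0 1'; python3 go.py 461.3 -81.6 27 0
```

```text
time_s: 22.18
ee_pos: [610.8, 129.4, 102.0]
ee_rot: [180.0, 0.0, -0.1]
force: [0.5, 0.2, -0.9]
gripper_width: 50.3
time_s: 23.1
ee_pos: [446.7, -77.9, 91.3]
ee_rot: [-180.0, 1.3, 0.1]
force: [0.2, 0.2, -1.1]
gripper_width: 50.2
cm [ 1.46 -0.37 -6.43] rv [-0.001 -0.023 -0.002] force [ 0.2  0.2 -1.1] t 23.1 w 50.2
```

```bash
python3 -m creep '1.2 -0.4 0 0 -0.023 0 1;0 0 -1.2 0 0 0 1;0 0 -1.2 0 0 0 1;-0.1 0 -1.2 0 0 0 1;-0.1 0 -0.8 0 0 0 1;0 0 0 0 0 0 1;0 0 0 0 0 0 1'; python3 go.py 461.3 -81.6 27 0
```

```text
time_s: 23.68
ee_pos: [464.8, -79.8, 44.2]
ee_rot: [-180.0, -0.7, 0.4]
force: [-0.1, -0.4, -0.6]
gripper_width: 50.3
cm [-0.35 -0.18 -1.72] rv [-0.001  0.011 -0.008] force [-0.1 -0.4 -0.6] t 23.68 w 50.3
```

```bash
python3 -m creep '-0.4 -0.2 -0.4 0 0.011 -0.008 1;-0.1 0 -0.5 0 0 0 1;-0.1 0 -0.5 0 0 0 1;0 0 0 0 0 0 1'; python3 go.py 461.3 -81.6 27 0;python3 -m creep '0 0 -0.3 0 0 0 1;0 0 -0.1 0 0 0 1'; python3 go.py 461.3 -81.6 27 0
```

```text
time_s: 24.02
ee_pos: [461.1, -81.5, 30.1]
ee_rot: [180.0, -0.2, 0.0]
force: [0.9, 0.3, -0.9]
gripper_width: 50.5
cm [ 0.02 -0.01 -0.31] rv [ 0.     0.004 -0.001] force [ 0.9  0.3 -0.9] t 24.02 w 50.5
time_s: 24.18
ee_pos: [461.6, -81.6, 26.7]
ee_rot: [180.0, -0.3, 0.0]
force: [-2.8, 1.0, 13.2]
gripper_width: 50.1
cm [-0.03  0.    0.03] rv [ 0.     0.005 -0.001] force [-2.8  1.  13.2] t 24.18 w 50.1
```

Contact at 13 N. Releasing and rising.

```bash
python3 -m creep '0 0 0.1 0 0 0 1;0 0 0 0 0 0 -0.4;0 0 0 0 0 0 -0.4;0 0 0 0 0 0 -0.4;0 0 0 0 0 0 -1;0 0 0 0 0 0 -1;0 0 0 0 0 0 -1;0 0 0 0 0 0 -1'; python3 -m creep '0 0 1 0 0 0 -1;0 0 2 0 0 0 -1;0 0 2 0 0 0 -1;0 0 2 0 0 0 -1;0 0 1 0 0 0 -1;0 0 0 0 0 0 -1';python3 - <<'E'
from ov import *
O={"large_crucible":((461.5,-81.6),4)}
overlay("wrist","pics/w5.png",0,0,640,480,1.2,O)
E
python3 go.py 646.3 12.6 100 0
```

```text
time_s: 24.85
ee_pos: [462.3, -81.9, 28.2]
ee_rot: [180.0, -0.4, 0.0]
force: [0.6, -0.4, -0.0]
gripper_width: 87.7
time_s: 25.35
ee_pos: [460.3, -81.5, 110.0]
ee_rot: [-180.0, -0.1, 0.0]
force: [0.4, -0.8, -0.6]
gripper_width: 91.2
cm [18.64  9.4  -0.92] rv [-0.001  0.001 -0.   ] force [-0.  -0.6  1. ] t 25.4 w 91.1
```

View pics/w5.png

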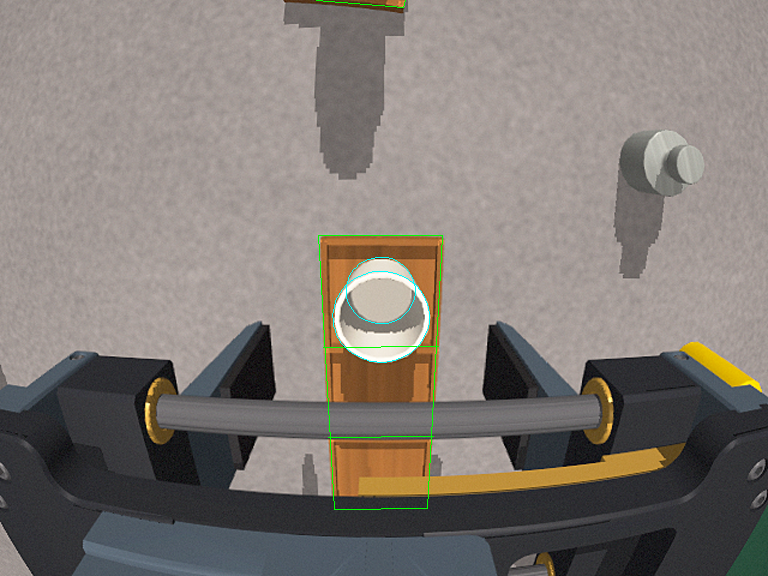

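The large crucible stands centred in its compartment at (380,315). Now the weight.

```bash
python3 -m creep '1 0.5 0.4 0 0 0 -1;2 1 0.3 0 0 0 -1;3 1.5 0 0 0 0 -1;3 1.5 0 0 0 0 -1;3 1.5 0 0 0 0 -1;2.5 1.2 0 0 0 0 -1;1.5 0.8 0 0 0 0 -1;0.8 0.4 0 0 0 0 -1;0 0 0 0 0 0 -1;0 0 0 0 0 0 -1'; python3 go.py 646.3 12.6 100 0
```

```text
time_s: 26.23
ee_pos: [626.6, 7.3, 103.7]
ee_rot: [-179.9, 1.1, -0.1]
force: [-0.3, 0.3, -0.2]
gripper_width: 91.1
cm [ 1.97  0.53 -0.37] rv [-0.001 -0.02   0.001] force [-0.3  0.3 -0.2] t 26.23 w 91.1
```

```bash
python3 -m creep '1.8 0.5 0 0 -0.02 0 -1;0 0 0 0 0 0 -1;0 0 -1.2 0 0 0 -1;0 0 -0.6 0 0 0 -1;0 0 0 0 0 0 -1;0 0 0 0 0 0 -1'; python3 go.py 646.3 12.6 12 0
python3 - <<'E'
from ov import *
overlay("wrist","pics/w6.png",120,100,520,400,2,{"weight":((646.3,12.6),0)})
E
```

```text
time_s: 26.73
ee_pos: [636.3, 8.4, 83.5]
ee_rot: [180.0, 0.6, -0.2]
force: [-0.1, -0.5, 0.4]
gripper_width: 91.4
cm [ 1.    0.42 -7.15] rv [ 0.    -0.011  0.004] force [-0.1 -0.5  0.4] t 26.73 w 91.4
```

View pics/w6.png

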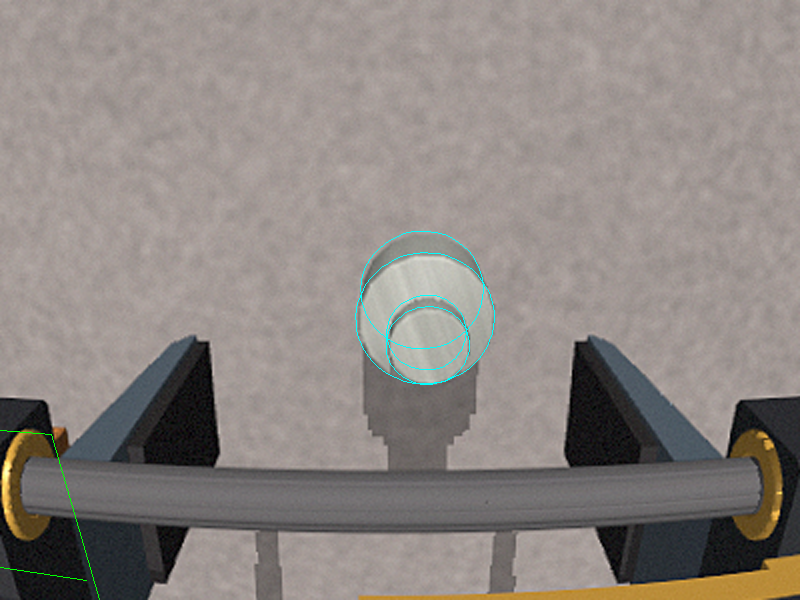

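The weight at (425,320 of the crop) matches its model outline. I centre and descend.

```bash
python3 -m creep '1 0.4 0 0 -0.011 0.004 -1;0 0 -1 0 0 0 -1;0 0 -1.2 0 0 0 -1;-0.1 0 -1.2 0 0 0 -1;-0.1 0 -1 0 0 0 -1;0 0 -0.5 0 0 0 -1;0 0 0 0 0 0 -1;0 0 0 0 0 0 -1'; python3 go.py 646.3 12.6 12 0
```

```text
time_s: 27.45
ee_pos: [646.6, 12.7, 33.0]
ee_rot: [180.0, -0.4, 0.0]
force: [-0.0, 1.2, -0.1]
gripper_width: 91.4
cm [-0.03 -0.01 -2.1 ] rv [ 0.     0.007 -0.   ] force [-0.   1.2 -0.1] t 27.45 w 91.4
```

```bash
python3 -m creep '0 0 -0.8 0 0.007 0 -1;0 0 -0.8 0 0 0 -1;0 0 -0.4 0 0 0 -1;0 0 0 0 0 0 -1;0 0 0 0 0 0 -1'; python3 go.py 646.3 12.6 12 0
```

```text
time_s: 27.87
ee_pos: [647.8, 12.7, 12.1]
ee_rot: [180.0, -0.1, 0.0]
force: [0.6, -0.8, -1.2]
gripper_width: 91.1
cm [-0.15 -0.01 -0.01] rv [ 0.     0.001 -0.   ] force [ 0.6 -0.8 -1.2] t 27.87 w 91.1
```

```bash
python3 -m creep '0 0 0 0 0 0 1;0 0 0 0 0 0 1;0 0 0 0 0 0 1;0 0 0 0 0 0 1;0 0 0 0 0 0 1;0 0 0 0 0 0 1;0 0 0 0 0 0 1;0 0 0 0 0 0 1;0 0 0 0 0 0 1;0 0 0 0 0 0 1' 45; python3 go.py 646.3 12.6 12 0
```

```text
time_s: 28.7
ee_pos: [648.2, 12.7, 13.3]
ee_rot: [180.0, -0.2, 0.0]
force: [0.6, -0.1, 0.6]
gripper_width: 42.8
cm [-0.19 -0.01 -0.13] rv [ 0.     0.003 -0.   ] force [ 0.6 -0.1  0.6] t 28.7 w 42.8
```

```bash
python3 -m creep '0 0 0.7 0 0 0 1;0 0 1.5 0 0 0 1;0 0 2 0 0 0 1;0 0 2 0 0 0 1;0 0 1.5 0 0 0 1;0 0 0.5 0 0 0 1;0 0 0 0 0 0 1'; python3 go.py 461.6 -153.6 90 0
```

```text
time_s: 29.28
ee_pos: [644.4, 12.7, 95.9]
ee_rot: [180.0, 0.4, 0.0]
force: [0.1, 0.0, -2.8]
gripper_width: 42.9
cm [-18.28 -16.63  -0.59] rv [ 0.    -0.007 -0.   ] force [ 0.1  0.  -2.8] t 29.28 w 42.9
```

```bash
python3 -m creep '-0.8 -0.8 0 0 0 0 1;-1.6 -1.5 0 0 0 0 1;-2.2 -2 0 0 0 0 1;-2.4 -2.2 0 0 0 0 1;-2.4 -2.2 0 0 0 0 1;-2.4 -2.2 0 0 0 0 1;-2 -1.9 0 0 0 0 1;-1.3 -1.2 0 0 0 0 1;-0.7 -0.7 0 0 0 0 1;-0.2 -0.2 0 0 0 0 1;0 0 0 0 0 0 1;0 0 0 0 0 0 1'; python3 go.py 461.6 -153.6 18 0
```

```text
time_s: 30.28
ee_pos: [463.1, -141.4, 84.2]
ee_rot: [-179.8, 1.6, 0.2]
force: [0.7, -1.5, -2.7]
gripper_width: 42.5
cm [-0.15 -1.22 -6.62] rv [-0.004 -0.029 -0.003] force [ 0.7 -1.5 -2.7] t 30.28 w 42.5
```

```bash
python3 -m creep '-0.3 -1.2 0 0 -0.029 0 1;-0.1 0 0 0 0 0 1;-0.1 0 -1.2 0 0 0 1;-0.1 0 -1.2 0 0 0 1;-0.1 0 -1 0 0 0 1;-0.1 0 -0.4 0 0 0 1;0 0 0 0 0 0 1;0 0 0 0 0 0 1'; python3 go.py 461.6 -153.6 18 0
```

```text
time_s: 30.95
ee_pos: [463.6, -149.0, 45.1]
ee_rot: [-179.7, -0.4, 0.5]
force: [-0.3, 0.6, -2.3]
gripper_width: 42.6
cm [-0.2  -0.46 -2.71] rv [-0.005  0.007 -0.009] force [-0.3  0.6 -2.3] t 30.95 w 42.6
```

```bash
python3 -m creep '-0.2 -0.6 -0.3 -0.005 0.007 -0.009 1;-0.1 0 -0.6 0 0 0 1;-0.1 0 -0.6 0 0 0 1;-0.1 0 -0.5 0 0 0 1;0 0 0 0 0 0 1;0 0 0 0 0 0 1'; python3 go.py 461.6 -153.6 18 0
```

```text
time_s: 31.45
ee_pos: [460.3, -155.5, 24.5]
ee_rot: [179.9, -0.2, -0.0]
force: [0.1, 0.2, -2.7]
gripper_width: 43.3
cm [ 0.13  0.19 -0.65] rv [0.002 0.003 0.   ] force [ 0.1  0.2 -2.7] t 31.45 w 43.3
```

```bash
python3 -m creep '0.1 0.2 -0.4 0 0 0 1;0 0 -0.2 0 0 0 1;0 0 0 0 0 0 1'; python3 go.py 461.6 -153.6 18 0; python3 -m creep '0 0 -0.3 0 0 0 1;0 0 0 0 0 0 1'; python3 go.py 461.6 -153.6 18 0
```

```text
time_s: 31.7
ee_pos: [461.5, -153.5, 18.1]
ee_rot: [179.9, -0.2, -0.0]
force: [1.0, 0.4, -2.4]
gripper_width: 42.8
cm [ 0.01 -0.01 -0.01] rv [0.002 0.003 0.001] force [ 1.   0.4 -2.4] t 31.7 w 42.8
time_s: 31.87
ee_pos: [462.3, -153.7, 18.1]
ee_rot: [179.8, -0.3, -0.0]
force: [0.4, 0.9, -2.4]
gripper_width: 42.9
cm [-0.07  0.01 -0.01] rv [0.003 0.005 0.   ] force [ 0.4  0.9 -2.4] t 31.87 w 42.9
```

```bash
python3 -m creep '0 0 -0.3 0 0 0 1;0 0 -0.1 0 0 0 1'; python3 go.py 461.6 -153.6 17 0; python3 -m creep '0 0 -0.2 0 0 0 1;0 0 0 0 0 0 1'; python3 go.py 461.6 -153.6 17 0
```

```text
time_s: 32.03
ee_pos: [463.1, -154.0, 17.3]
ee_rot: [179.8, -0.4, -0.0]
force: [-2.6, 0.6, 2.5]
gripper_width: 42.9
cm [-0.15  0.04 -0.03] rv [0.004 0.007 0.   ] force [-2.6  0.6  2.5] t 32.03 w 42.9
time_s: 32.2
ee_pos: [463.3, -154.1, 17.9]
ee_rot: [179.8, -0.5, -0.0]
force: [0.0, -0.3, -3.2]
gripper_width: 43.1
cm [-0.17  0.05 -0.09] rv [0.004 0.008 0.   ] force [ 0.  -0.3 -3.2] t 32.2 w 43.1
```

```bash
python3 -m creep '-0.1 0 -0.3 0 0.007 0 1;0 0 -0.2 0 0 0 1'; python3 go.py 461.6 -153.6 17 0
```

```text
time_s: 32.37
ee_pos: [463.5, -154.3, 17.2]
ee_rot: [179.7, -0.2, -0.0]
force: [-7.9, 2.6, 23.5]
gripper_width: 43.0
cm [-0.19  0.07 -0.02] rv [0.005 0.004 0.   ] force [-7.9  2.6 23.5] t 32.37 w 43.0
```

```bash
python3 -m creep '0 0 0 0 0 0 -0.3;0 0 0 0 0 0 -0.3;0 0 0 0 0 0 -0.3;0 0 0.1 0 0 0 -1;0 0 0.1 0 0 0 -1;0 0 0 0 0 0 -1;0 0 0 0 0 0 -1'; python3 -m creep '0 0 1 0 0 0 -1;0 0 2 0 0 0 -1;0 0 2 0 0 0 -1;0 0 2 0 0 0 -1;0 0 1 0 0 0 -1;0 0 0 0 0 0 -1';python3 - <<'E'
from ov import *
O={"large_crucible":((461.5,-81.6),4),"weight":((462.5,-154),4)}
overlay("wrist","pics/w7.png",0,0,640,480,1.2,O)
E
python3 go.py 615.2 -273.5 110 0
```

```text
time_s: 32.95
ee_pos: [465.1, -154.9, 19.5]
ee_rot: [179.6, -0.4, -0.0]
force: [0.1, -0.2, 0.2]
gripper_width: 83.1
time_s: 33.45
ee_pos: [463.0, -154.2, 100.3]
ee_rot: [179.8, -0.0, -0.0]
force: [0.2, -0.1, -0.2]
gripper_width: 91.4
cm [ 15.25 -11.94   1.05] rv [ 0.004 -0.     0.   ] force [ 0.4 -0.8  0.3] t 33.5 w 91.2
```

View pics/w7.png

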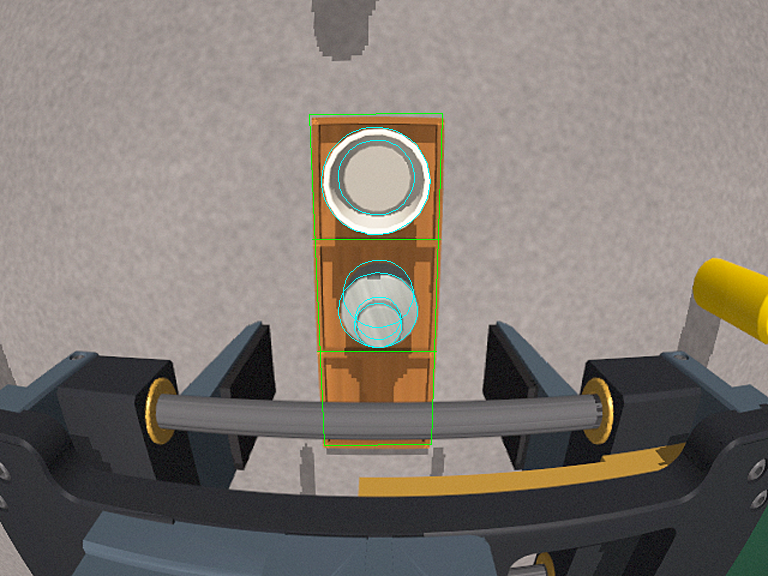

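The weight at (378,310) and the large crucible at (377,180) both stand centred. Last is the squat jar.

```bash
python3 -m creep '0.8 -0.7 0.8 0 0 0 -1;1.6 -1.3 0.5 0 0 0 -1;2.4 -1.9 0.2 0 0 0 -1;2.4 -1.9 0 0 0 0 -1;2.4 -1.9 0 0 0 0 -1;2 -1.6 0 0 0 0 -1;1.3 -1 0 0 0 0 -1;0.8 -0.6 0 0 0 0 -1;0.2 -0.2 0 0 0 0 -1;0 0 0 0 0 0 -1;0 0 0 0 0 0 -1'; python3 go.py 615.2 -273.5 110 0
```

```text
time_s: 34.42
ee_pos: [599.1, -266.9, 99.0]
ee_rot: [-179.6, 1.4, 0.0]
force: [0.6, -1.2, -0.1]
gripper_width: 91.6
cm [ 1.61 -0.66  1.1 ] rv [-0.006 -0.024 -0.   ] force [ 0.6 -1.2 -0.1] t 34.42 w 91.6
```

```bash
python3 -m creep '1.5 -0.6 0 -0.006 -0.024 0 -1;0 0 0 0 0 0 -1;0 0 -1 0 0 0 -1;0 0 0 0 0 0 -1;0 0 0 0 0 0 -1'; python3 go.py 615.2 -273.5 14 0
python3 - <<'E'
from ov import *
overlay("wrist","pics/w8.png",120,100,520,400,2,{"squat_jar":((615.2,-273.5),0)})
E
```

```text
time_s: 34.83
ee_pos: [613.1, -271.2, 87.5]
ee_rot: [-179.9, -0.0, 0.1]
force: [0.8, -1.0, 0.2]
gripper_width: 91.2
cm [ 0.21 -0.23 -7.35] rv [-0.001  0.    -0.002] force [ 0.8 -1.   0.2] t 34.83 w 91.2
```

View pics/w8.png

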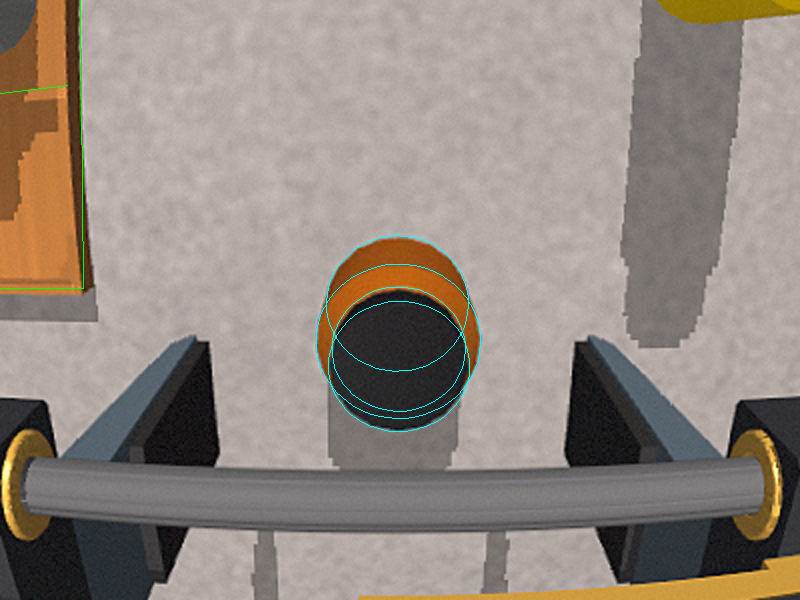

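The squat jar at (398,335 of the crop) matches the outline. I descend to a tip height of about 15 mm.

```bash
python3 -m creep '0.2 -0.2 -0.5 0 0 0 -1;-0.1 0 -1.2 0 0 0 -1;-0.1 0 -1.2 0 0 0 -1;-0.2 0 -1.2 0 0 0 -1;-0.1 0 -1 0 0 0 -1;-0.1 0 -0.5 0 0 0 -1;0 0 0 0 0 0 -1;0 0 0 0 0 0 -1'; python3 go.py 615.2 -273.5 15 0
```

```text
time_s: 35.55
ee_pos: [609.5, -273.6, 29.2]
ee_rot: [180.0, -0.1, 0.1]
force: [0.8, -0.5, 0.2]
gripper_width: 91.5
cm [ 0.57  0.01 -1.42] rv [ 0.     0.002 -0.002] force [ 0.8 -0.5  0.2] t 35.55 w 91.5
```

```bash
python3 -m creep '0.5 0 -0.5 0 0 0 -1;0 0 -0.5 0 0 0 -1;0 0 -0.3 0 0 0 -1;0 0 0 0 0 0 -1;0 0 0 0 0 0 -1'; python3 go.py 615.2 -273.5 15 0
```

```text
time_s: 35.97
ee_pos: [616.9, -274.3, 16.7]
ee_rot: [179.9, -0.4, 0.1]
force: [0.5, 0.3, 0.1]
gripper_width: 91.3
cm [-0.17  0.08 -0.17] rv [ 0.002  0.006 -0.002] force [0.5 0.3 0.1] t 35.97 w 91.3
```

```bash
python3 -m creep '-0.2 0.1 0 0 0.006 0 1;0 0 0 0 0 0 1;0 0 0 0 0 0 1;0 0 0 0 0 0 1;0 0 0 0 0 0 1;0 0 0 0 0 0 1;0 0 0 0 0 0 1;0 0 0 0 0 0 1' 20; python3 go.py 615.2 -273.5 15 0; python3 -m creep '0 0 0.7 0 0 0 1;0 0 1.5 0 0 0 1;0 0 2 0 0 0 1;0 0 2 0 0 0 1;0 0 1.5 0 0 0 1;0 0 0.5 0 0 0 1;0 0 0 0 0 0 1'; python3 go.py 461.9 -225.6 90 0
```

```text
time_s: 36.63
ee_pos: [615.0, -273.3, 17.7]
ee_rot: [179.9, -0.1, 0.1]
force: [0.3, 0.4, -0.4]
gripper_width: 51.2
cm [ 0.02 -0.02 -0.27] rv [ 0.002  0.001 -0.002] force [ 0.3  0.4 -0.4] t 36.63 w 51.2
time_s: 37.22
ee_pos: [612.7, -272.4, 102.8]
ee_rot: [180.0, 0.2, 0.1]
force: [0.4, 0.7, -1.4]
gripper_width: 51.3
cm [-15.08   4.68  -1.28] rv [ 0.    -0.004 -0.002] force [ 0.4  0.7 -1.4] t 37.22 w 51.3
```

```bash
python3 -m creep '-0.8 0.2 0 0 0 0 1;-1.6 0.5 0 0 0 0 1;-2.2 0.7 0 0 0 0 1;-2.4 0.8 0 0 0 0 1;-2.4 0.8 0 0 0 0 1;-2 0.6 0 0 0 0 1;-1.3 0.4 0 0 0 0 1;-0.8 0.2 0 0 0 0 1;-0.2 0 0 0 0 0 1;0 0 0 0 0 0 1;0 0 0 0 0 0 1'; python3 go.py 461.9 -225.6 22 0
```

```text
time_s: 38.13
ee_pos: [456.9, -222.9, 92.0]
ee_rot: [-179.4, 1.4, 0.1]
force: [-0.1, 0.7, -1.9]
gripper_width: 51.5
cm [ 0.5  -0.27 -7.  ] rv [-0.01  -0.025 -0.002] force [-0.1  0.7 -1.9] t 38.13 w 51.5
```

```bash
python3 -m creep '0.4 -0.3 0 -0.01 -0.025 0 1;-0.1 0 0 0 0 0 1;-0.1 0 -1.2 0 0 0 1;-0.1 0 -1.2 0 0 0 1;-0.1 0 -1 0 0 0 1;-0.1 0 -0.6 0 0 0 1;0 0 0 0 0 0 1;0 0 0 0 0 0 1'; python3 go.py 461.9 -225.6 22 0
```

```text
time_s: 38.8
ee_pos: [460.1, -227.5, 49.5]
ee_rot: [179.9, -0.1, 0.2]
force: [0.1, -0.4, -1.2]
gripper_width: 51.5
cm [ 0.18  0.19 -2.75] rv [ 0.001  0.002 -0.003] force [ 0.1 -0.4 -1.2] t 38.8 w 51.5
```

```bash
python3 -m creep '0.1 0.2 -0.3 0 0 0 1;-0.1 0 -0.6 0 0 0 1;-0.1 0 -0.6 0 0 0 1;-0.1 0 -0.5 0 0 0 1;0 0 0 0 0 0 1;0 0 0 0 0 0 1'; python3 go.py 461.9 -225.6 22 0;  python3 -m creep '0.1 0 -0.2 0 0 0 1;0 0 0 0 0 0 1'; python3 go.py 461.9 -225.6 22 0
```

```text
time_s: 39.3
ee_pos: [459.4, -225.8, 28.8]
ee_rot: [179.9, -0.3, 0.2]
force: [-1.2, 0.4, -0.6]
gripper_width: 51.4
cm [ 0.25  0.02 -0.68] rv [ 0.002  0.004 -0.003] force [-1.2  0.4 -0.6] t 39.3 w 51.4
time_s: 39.47
ee_pos: [460.4, -225.9, 26.7]
ee_rot: [179.9, -0.3, 0.2]
force: [0.4, -0.0, -1.3]
gripper_width: 51.7
cm [ 0.15  0.03 -0.47] rv [ 0.002  0.005 -0.003] force [ 0.4 -0.  -1.3] t 39.47 w 51.7
```

```bash
python3 -m creep '0.1 0 -0.4 0 0.004 0 1;0 0 -0.1 0 0 0 1;0 0 0 0 0 0 1'; python3 go.py 461.9 -225.6 22 0;  python3 -m creep '0 0 -0.3 0 0 0 1;0 0 -0.1 0 0 0 1'; python3 go.py 461.9 -225.6 22 0
```

```text
time_s: 39.72
ee_pos: [462.0, -226.1, 21.7]
ee_rot: [179.8, -0.1, 0.2]
force: [-0.4, -0.4, 2.7]
gripper_width: 51.2
cm [-0.01  0.05  0.03] rv [ 0.003  0.001 -0.003] force [-0.4 -0.4  2.7] t 39.72 w 51.2
time_s: 39.88
ee_pos: [462.2, -226.4, 20.9]
ee_rot: [179.8, -0.1, 0.2]
force: [-0.0, -0.1, -1.6]
gripper_width: 51.6
cm [-0.03  0.08  0.11] rv [ 0.004  0.002 -0.003] force [-0.  -0.1 -1.6] t 39.88 w 51.6
```

```bash
python3 -m creep '0 0.1 -0.3 0 0 0 1;0 0 -0.1 0 0 0 1'; python3 go.py 461.9 -225.6 22 0
```

```text
time_s: 40.05
ee_pos: [462.8, -226.9, 20.7]
ee_rot: [179.6, -0.2, 0.3]
force: [0.1, -0.2, -1.2]
gripper_width: 51.1
cm [-0.09  0.13  0.13] rv [ 0.007  0.004 -0.005] force [ 0.1 -0.2 -1.2] t 40.05 w 51.1
```

```bash
python3 -m creep '0 0.1 -0.3 0.006 0 0 1;0 0 -0.2 0 0 0 1'; python3 go.py 461.9 -225.6 22 0; python3 -m creep '0 0 -0.3 0 0 0 1;0 0 -0.1 0 0 0 1'; python3 go.py 461.9 -225.6 22 0
```

```text
time_s: 40.22
ee_pos: [463.1, -227.0, 20.3]
ee_rot: [179.8, -0.3, 0.3]
force: [-4.0, 3.9, 15.7]
gripper_width: 51.6
cm [-0.12  0.14  0.17] rv [ 0.003  0.005 -0.006] force [-4.   3.9 15.7] t 40.22 w 51.6
time_s: 40.38
ee_pos: [463.5, -227.1, 20.6]
ee_rot: [179.8, -0.4, 0.3]
force: [0.6, -0.5, -1.5]
gripper_width: 51.3
cm [-0.16  0.15  0.14] rv [ 0.004  0.007 -0.006] force [ 0.6 -0.5 -1.5] t 40.38 w 51.3
```

The floor was felt at 20.3 mm, and the jar now hovers less than 1 mm above it. Releasing and rising.

```bash
python3 -m creep '0 0 -0.3 0 0 0 1;0 0 0 0 0 0 -0.4;0 0 0 0 0 0 -0.4;0 0 0 0 0 0 -0.4;0 0 0 0 0 0 -1;0 0 0 0 0 0 -1;0 0 0 0 0 0 -1;0 0 0 0 0 0 -1'; python3 -m creep '0 0 1 0 0 0 -1;0 0 2 0 0 0 -1;0 0 2.5 0 0 0 -1;0 0 3 0 0 0 -1;0 0 3 0 0 0 -1;0 0 3 0 0 0 -1;0 0 3 0 0 0 -1;0 0 2 0 0 0 -1;0 0 0 0 0 0 -1;0 0 0 0 0 0 -1';python3 - <<'E'
from ov import *
O={"tall_jar":((443.5,141),4),"small_crucible":((452.5,213),4),"large_crucible":((461.5,-81.6),4),"weight":((462.5,-154),4),"squat_jar":((462.5,-226.5),4)}
overlay("wrist","pics/w9.png",0,0,640,480,1.2,O)
overlay("scene","pics/s9.png",200,120,520,360,2.4,O)
overlay("side","pics/d9.png",230,130,450,390,2.3,O)
E
```

```text
time_s: 41.05
ee_pos: [464.7, -227.5, 19.5]
ee_rot: [179.7, -0.6, 0.3]
force: [-0.6, -0.3, 0.3]
gripper_width: 88.0
time_s: 41.88
ee_pos: [460.9, -225.5, 227.7]
ee_rot: [179.8, -0.5, 0.3]
force: [-0.0, -0.1, -0.6]
gripper_width: 91.4
```

View pics/w9.png

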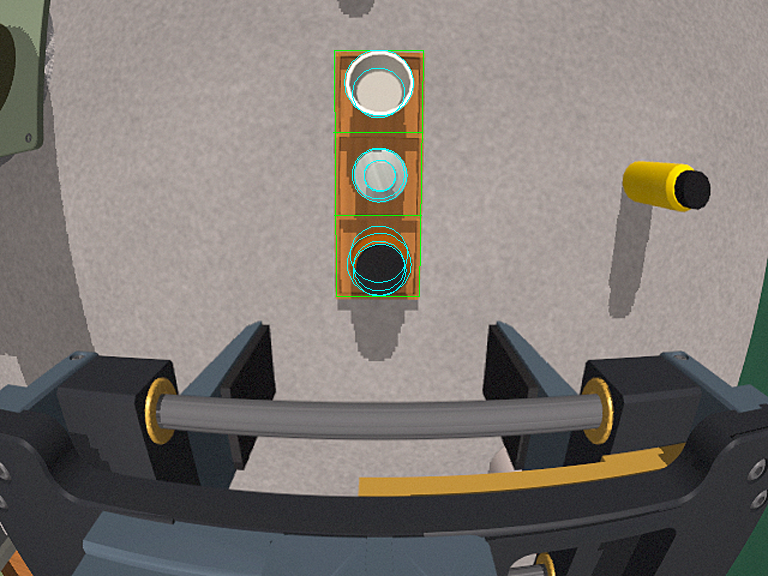

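View pics/s9.png

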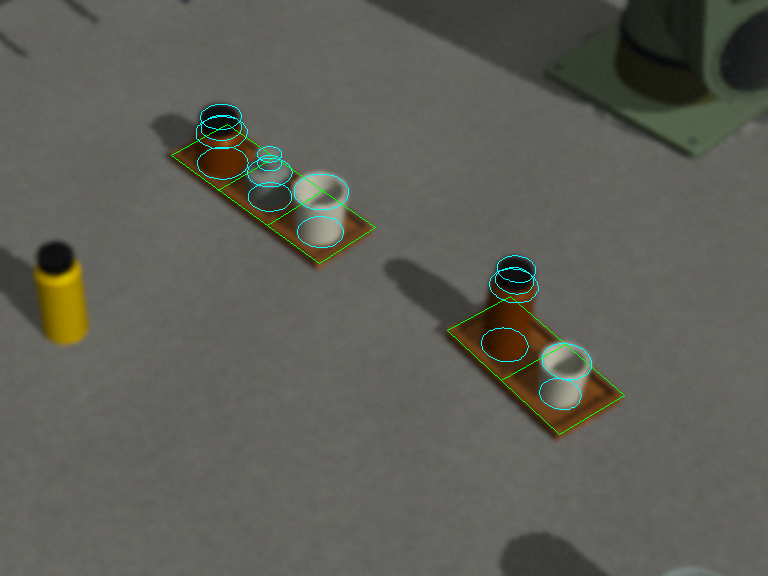

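View pics/d9.png

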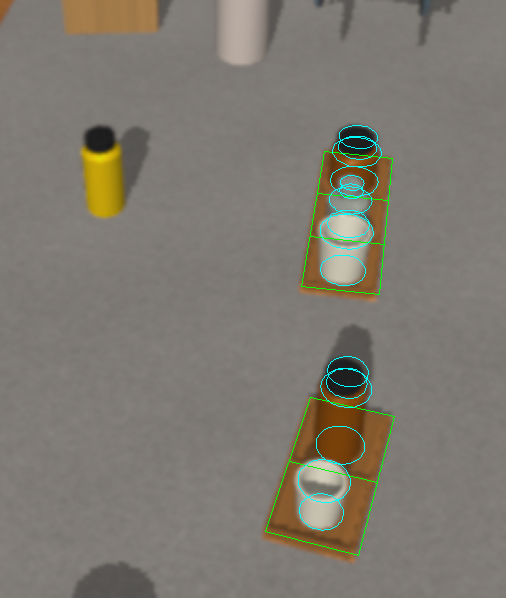

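All five stand upright on their outlines in all three views, and the arm is clear. One quick check of the bystanders, then I hand in.

Run:
```python
from h import *
from workcell import models, job
for c in("scene","side"):
    f=frame(c)
    for q in("wash_bottle","beaker"): print(c,q,[np.round(d["at"],1) for d in models.mark_of(c,q)][:1])
print(job.job_done())
```

```text
scene wash_bottle [array([181.5, 173. ])]
scene beaker [array([475.5, 403.5])]
side wash_bottle [array([332.3, 151.4])]
side beaker [array([259.8, 462.8])]
the job is handed in; nothing more can be done
None
```

Both kits are made up and the job is handed in, at about 42 s of the 123 s allowed. No verdict was reported back.

- **Short tray:** the tall amber jar and the small crucible. I left the yellow look-alike alone.
- **Long tray:** the squat jar, the steel weight and the large crucible.
- **Setting down:** I lowered four of them until the force sensor felt the floor, then released. The squat jar touched, then read about 0.3 mm above its contact height; I commanded one more small step down as I let go.

**Last checks:** In the scene and side pictures all five stand upright in their own compartments, and the three in the long tray also show so in the wrist picture. Each is within about 2 mm of the model outline drawn at its measured resting place. The wash bottle and beaker were found within about 3 px of where they started, which is the network's own scatter, and the arm never came near them. No check failed or disagreed.

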